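Close up the mixer base and hang up its utensils

TASK

Put the mixer station back in order after cleaning. Turn both studs of the mixer's cover clockwise until each lies over the slot in its plate and press it down until it drops fully into its catch; only when both are caught, slide the lock grip all the way to its end stop. Hang every utensil lying on the counter by its eye on the rack, one to a hook, and leave the jug and the tumbler where they stand.

Things in the scene. Friction and masses are not known exactly. Their poses are not given: they have to be found in the camera images.
- mixer: White countertop mixer base, fixed, 270 (x) by 300 (y) by 68 high; origin at the centre of its underside, x away from its front, z up. On its top deck: jug seat (black disc, r 52, 10 high, metal coupling 18 high, at x +50, y 0), two fastening studs at x +35, y -100 and +100, a lock slide across the front at x -85
- stud_a_top (a point): mixer's right (-y) cover stud: a black wing 42 long, 10 thick, 36 high, with a grey slot line along its top. Point on the turning axis at the top of the wing (112 mm above the counter when raised, 106 when caught); its x axis runs along the wing, z up. The wing stands on an aluminium plate (48 by 48, its top 76 mm above the counter) that has a 14 mm wide slot along the mixer's y: the catch
- stud_a (a joint): mixer's right (-y) cover stud: turn in rad, grows clockwise seen from above; at 0 the wing lies along the mixer's x, at 1.57 it lies over the catch slot (within about 0.1), and a stop ends the turn at 1.61; turns easily (0.04 N m)
- stud_a_press (a joint): mixer's right (-y) cover stud: how far it is pressed down, m: 0 raised, 0.006 fully dropped in its catch. It goes down only with the wing over the slot; friction of about 4 N, it stays where it is left (no spring), and once caught it cannot turn
- stud_b_top (a point): mixer's left (+y) cover stud: a black wing 42 long, 10 thick, 36 high, with a grey slot line along its top. Point on the turning axis at the top of the wing (112 mm above the counter when raised, 106 when caught); its x axis runs along the wing, z up. The wing stands on an aluminium plate (48 by 48, its top 76 mm above the counter) that has a 14 mm wide slot along the mixer's y: the catch
- stud_b (a joint): mixer's left (+y) cover stud: turn in rad, grows clockwise seen from above; at 0 the wing lies along the mixer's x, at 1.57 it lies over the catch slot (within about 0.1), and a stop ends the turn at 1.61; turns easily (0.04 N m)
- stud_b_press (a joint): mixer's left (+y) cover stud: how far it is pressed down, m: 0 raised, 0.006 fully dropped in its catch. It goes down only with the wing over the slot; friction of about 4 N, it stays where it is left (no spring), and once caught it cannot turn
- lock_top (a point): Top centre of the black lock grip (28 along the mixer's x, 20 along its y, 40 high; top 122 mm above the counter), standing on a 14 mm high aluminium track on the mixer's deck
- lock (a joint): Lock grip's travel, m: slides along the mixer's +y from 0 to its end stop at 0.08; about 2 N of friction, stays where it is left
- rack: Steel utensil rack, fixed, about 320 wide (y), with five hooks in a row 52 apart; origin on the counter below the hook tips, its x points away from the open side of the hooks. Bars of 10 and 8 mm along y at x +34, 215 and 110 mm above the counter, end posts at x +34, y -145 and +145; white foot 12 high, x 0 to 70
- hook0 (a point): Bend of the hook that is last on the rack's -y side; the others stand evenly spaced (52 mm) on the straight line between the two end ones. Each hook is a 7 mm round J-shaped wire: from the bar it runs 34 mm to its bend along the rack's -x, 215 mm above the counter, and then straight up 22 mm (tip about 240 mm above the counter). Rack's axes
- hook4 (a point): Bend of the hook that is last on its +y side; the others stand evenly spaced (52 mm) on the straight line between the two end ones. Each hook is a 7 mm round J-shaped wire: from the bar it runs 34 mm to its bend along the rack's -x, 215 mm above the counter, and then straight up 22 mm (tip about 240 mm above the counter). Rack's axes
- scraper: White scraper with rectangular blade 55 by 44; a flat utensil lying on the counter, same on both faces. Origin at the centre of its straight handle, mid thickness (4 mm above the counter when lying); x runs along the handle towards the eye, z is normal to its flat faces. Handle 90 long (x -45 to +45), 14 wide, 8 thick; round wire eye at x = +58 (22 mm clear opening, 6 mm wire, outside 34 mm); about 50 g. May be absent
- scraper_eye (a point): Centre of the scraper's eye; axes as the scraper
- stirrer: Black stirrer with narrow blade 62 by 26; a flat utensil lying on the counter, same on both faces. Origin at the centre of its straight handle, mid thickness (4 mm above the counter when lying); x runs along the handle towards the eye, z is normal to its flat faces. Handle 90 long (x -45 to +45), 14 wide, 8 thick; round wire eye at x = +58 (22 mm clear opening, 6 mm wire, outside 34 mm); about 50 g. May be absent
- stirrer_eye (a point): Centre of the stirrer's eye; axes as the stirrer
- skimmer: Steel skimmer with round blade 46 across; a flat utensil lying on the counter, same on both faces. Origin at the centre of its straight handle, mid thickness (4 mm above the counter when lying); x runs along the handle towards the eye, z is normal to its flat faces. Handle 90 long (x -45 to +45), 14 wide, 8 thick; round wire eye at x = +58 (22 mm clear opening, 6 mm wire, outside 34 mm); about 50 g. May be absent
- skimmer_eye (a point): Centre of the skimmer's eye; axes as the skimmer
- spreader: Grey spreader with round-ended blade 45 by 34; a flat utensil lying on the counter, same on both faces. Origin at the centre of its straight handle, mid thickness (4 mm above the counter when lying); x runs along the handle towards the eye, z is normal to its flat faces. Handle 90 long (x -45 to +45), 14 wide, 8 thick; round wire eye at x = +58 (22 mm clear opening, 6 mm wire, outside 34 mm); about 50 g. May be absent
- spreader_eye (a point): Centre of the spreader's eye; axes as the spreader
- turner: Steel turner with rectangular blade 50 by 38; a flat utensil lying on the counter, same on both faces. Origin at the centre of its straight handle, mid thickness (4 mm above the counter when lying); x runs along the handle towards the eye, z is normal to its flat faces. Handle 90 long (x -45 to +45), 14 wide, 8 thick; round wire eye at x = +58 (22 mm clear opening, 6 mm wire, outside 34 mm); about 50 g. May be absent
- turner_eye (a point): Centre of the turner's eye; axes as the turner
- jug: Clear lidded jug, 172 high, 120 across, with a handle, loose; origin under its centre. Bystander
- tumbler: Metal tumbler with black lid, 148 high, 78 across, loose; origin under its centre. Bystander
Not all that is in view belongs to the job. What is shaped like the skimmer but brown is not meant.

How it is judged:
By the outcome, as a careful person would: the job done as asked, in the order asked, and still so for the second after the job is handed in, with the robot touching nothing.
Of scraper, stirrer, skimmer, spreader, turner only 4 to 5 are there at a start; the rules pass over those that are not, and their reading is None.
At some moment in a run one of scraper, stirrer, skimmer, spreader, turner may be knocked a few centimetres aside while the robot is not near it.
Once in a run the grip may slacken for a moment while it holds something.
It also fails if it takes over 208 s, if anything falls off the work surface, if the arm or the gripper's body presses on something with over 40 N, if the wrist force passes 120 N, or if a joint passes its speed limit or range.

ROBOT

A 6-joint arm with a two-finger parallel gripper is mounted at the origin on the work surface. World frame = base frame: x ahead of the robot, y to its left, z up, the work surface at z = 0. Lengths are in m, angles in rad, forces in N, time in s.
With the tool pointing down it reaches from about 0.3 to 0.875 m from the base axis. Payload 6.4 kg.
Tool frame: the origin (TCP) lies midway between the tips of the shut fingers; the grasp point (between the pads) lies 19 mm behind it; y points along the fingers, x is the direction in which the jaws open and shut, and the axes are right-handed (so a half turn about y gives the same grasp; the last joint's range is limited). The gripper opens to 85 mm and grips with 20 to 120 N. Pads are 22 mm wide; open, the fingers measure 114 mm over their backs; the gripper's body (76 mm by 85 mm) begins 54 mm behind the grasp point. The pads swing forward as they close: fully open they stand 13 mm farther back than shut.
Start: joints at [-1.393, 0.181, 1.607, -0, 1.354, -0.206], TCP at [0.215, -0.533, 0.231] pointing down, gripper open.
Joint ranges: [-2.99, 2.99], [-0.89, 2.07], [0.3, 2.58], [-1.14, 4.28], [0, 2.63], [-3.12, 3.12]. Speed limits (rad/s): [2.57, 2.57, 3.01, 3.14, 3.14, 3.14].

INTERFACE

Orientations are given as a unit quaternion [w, x, y, z].
In Python, from bench import ctrl gives the robot as it stands.
- The arm moves only by the tool step_arm, never from a script. Its argument "commands" is a list of rows, each a list of 7 numbers: the turn, a rotation vector about the tool's x, y, z in units of 6 degrees (1.0 is 6 degrees), then the shift along the tool's x, y, z in units of 30 mm (1.0 is 30 mm), then the opening, from 0 (shut) to 1 (fully open). A call has 1 to 10 rows; each row shifts and turns the commanded pose from where the row before left it, along the tool's axes as they then stand; what a row does not reach is not made up. A row lasts 1/10 s, in which the tool goes at most 50 mm and 8.59 degrees, less where a joint would pass 70% of its speed; a pose out of reach is approached as far as the arm can. A call with a number of a shift or a turn outside -1 to 1 is refused whole. A call with a gripper value outside its range is refused whole. The fingers move at their own pace and stop on an object; the grip force is fixed at half the most. Time passes only in rows, so rows that do not move let the fingers close. It gives the time, the measured TCP pose, the force and the opening at its end, in the units of the state.
- ctrl.get_obs(): the state, without advancing time (a new reading comes with each control period).
- ctrl.camera(name): name is "scene" or "side" or "wrist"; returns (picture, depth): 420x560x3 uint8, blue, green, red; 420x560 float32, m along the optical axis (not along the pixel's ray), 0 where there is no reading.
- ctrl.get_calibration(name): a dict with "intrinsics" (3x3 intrinsics, pixels), "D" ([k1, k2, p1, p2, k3] as OpenCV has them; the pictures are not rectified), "R" (3x3) and "t" (3): a world point X has camera coordinates R X + t. Camera axes: x right, y down, z forward; pixel columns grow to the right and rows downward; lengths in m; the calibration is good to about 2 mm. A picture is of the moment at which its call begins: read the wrist's pose just before it. get_calibration takes no time and is no camera call; for the wrist camera it gives the pose at the moment of the call.
- ctrl.hand_in(): hands the job in, once; it reports no verdict.
Trained networks look in the newest picture that a camera, given by its name, has taken for a name from the list of things; names that differ only in an ending like _2 or _b are one class to them, and where a whole thing is asked for, a point or a joint stands for the part that bears it (a point fixed in the world has none). Each returns a list of dicts, best first, with "p" (0 to 1); they miss things now and then, are a little off and sometimes report something else, mostly with a low value. They report only what shows in the picture. A call takes as long as a camera call. They do not tell look-alikes from the thing itself.
- ctrl.boxes_of(thing, camera): "point" ([x, y, z] in m, in the coordinates of the camera as it stood for that picture, good to about 4 mm: the middle of the surface that is visible of it).
- ctrl.silhouettes(thing, camera): "pixels" (420x560 bool, what is visible of it).
The state is a dict: "time_s": time; "q": joint angles; "dq": joint speeds; "joint_efforts": joint torques, N m; "eef_pos": TCP position; "eef_rot": TCP orientation; "wrist_force": force on the tool from outside, world axes, zero at the start; "torque": the same for the moment, N m; "opening": opening from 0.0 (shut) to 1.0 (fully open).
Only numpy, scipy, OpenCV 4.12 (cv2) and the standard library are available. Lean on these libraries where they do the work, as an engineer would, in place of code of your own. Each camera call takes 0.05 s, during which the arm holds its last target.

## Working session

There is one attempt and no reset: what is moved stays moved. The work goes in short steps, Python scripts to look and compute and a tool call to move; the robot and the scene stay as the last step left them, time stands still between calls to the robot, and variables do not carry over. Pictures are saved under pics/ and viewed, and the job is handed in when it is done.

Besides the shell and the picture viewer there is one more tool, called after "Emit:" as a command line: name --pt "numbers of a row" for each row, then --argument value for the rest. step_arm: Moves the arm, as the interface text tells. Its arguments: {"type":"object","properties":{"commands":{"type":"array"}},"required":["commands"]}

```bash
ls; mkdir -p pics
cat > h.py <<'E'
import numpy as np, cv2
from bench import ctrl
def K(n): 
    c=ctrl.get_calibration(n); return c
def px2w(c,u,v,d):
    Km=np.array(c["intrinsics"]);D=np.array(c["D"])
    p=cv2.undistortPoints(np.array([[[u,v]]],float),Km,D)[0,0]
    X=np.array([p[0]*d,p[1]*d,d]); return np.array(c["R"]).T@(X-np.array(c["t"]).ravel())
def cam2w(c,X): return np.array(c["R"]).T@(np.array(X)-np.array(c["t"]).ravel())
def w2px(c,X):
    r,_=cv2.Rodrigues(np.array(c["R"])); p,_=cv2.projectPoints(np.array(X,float).reshape(-1,1,3),r,np.array(c["t"],float),np.array(c["intrinsics"]),np.array(c["D"])); return p.reshape(-1,2)
def rayplane(c,uv,z):
    p=cv2.undistortPoints(np.array(uv,float).reshape(-1,1,2),np.array(c["intrinsics"]),np.array(c["D"])).reshape(-1,2)
    R=np.array(c["R"]);o=-R.T@np.array(c["t"]).ravel()
    d=np.c_[p,np.ones(len(p))]@R
    s=(z-o[2])/d[:,2]; return o+d*s[:,None]
E
python3 - <<'E'
from h import *
o=ctrl.get_obs()
for k,v in o.items(): print(k,np.round(v,3))
for n in ["scene","side","wrist"]:
    im,d=ctrl.camera(n); cv2.imwrite(f"pics/{n}0.png",im); np.save(f"pics/{n}0.npy",d)
    c=K(n); print(n,(-np.array(c["R"]).T@np.array(c["t"]).ravel()).round(3),np.array(c["R"]).round(2).tolist())
E
```

```text
pics
time_s 0.0
q [-1.393  0.182  1.608  0.     1.354 -0.206]
dq [-0.    -0.     0.002  0.     0.001  0.001]
joint_efforts [ 0.0000e+00 -4.4487e+01 -3.5134e+01 -0.0000e+00  9.0000e-03 -0.0000e+00]
eef_pos [ 0.215 -0.533  0.23 ]
eef_rot [ 0.587 -0.586  0.396 -0.395]
wrist_force [ 0.121  0.159 -0.219]
torque [-0.007 -0.031 -0.031]
opening 0.996
scene [ 1.376 -0.5    1.03 ] [[0.57, 0.82, 0.02], [0.55, -0.36, -0.75], [-0.61, 0.44, -0.66]]
side [0.03  0.675 0.996] [[-0.71, -0.7, 0.01], [-0.52, 0.51, -0.68], [0.48, -0.49, -0.73]]
wrist [ 0.282 -0.506  0.373] [[0.37, -0.93, -0.0], [-0.89, -0.36, 0.29], [-0.27, -0.11, -0.96]]
```

View pics/scene0.png

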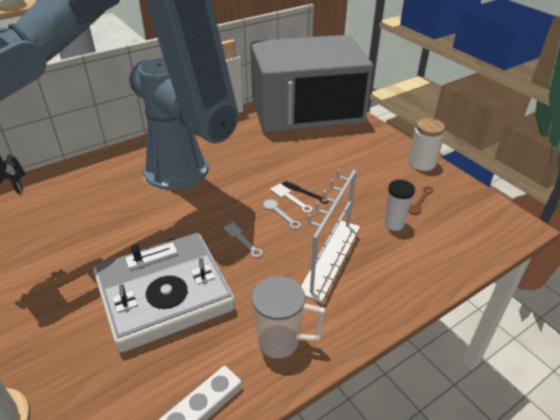

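View pics/side0.png

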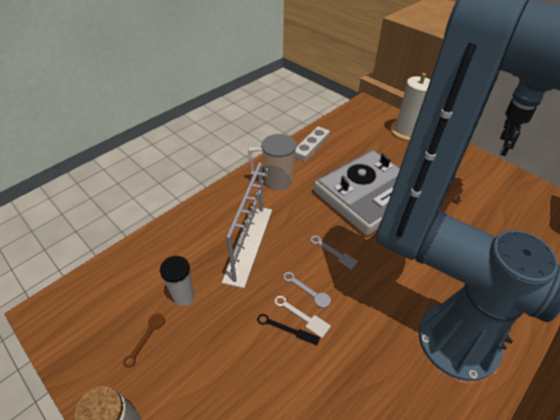

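View pics/wrist0.png

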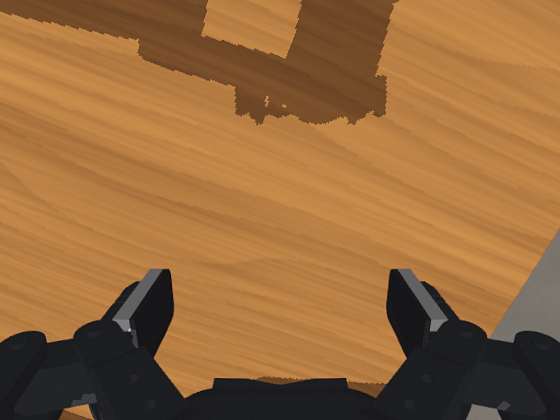

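The scene picture shows the mixer at (165,290), the rack around (335,240), and four utensils: black (305,190), white (292,197), skimmer (282,213), grey/steel (243,240). A brown skimmer look-alike lies at (422,198). The jug is at (278,315) and the tumbler at (398,205).

Run:
```python
from h import *
print("t",ctrl.get_obs()["time_s"])
for n in ["scene","side"]:
    c=K(n)
    for th in ["stud_a_top","lock_top","hook0","scraper_eye","stirrer_eye","skimmer_eye","spreader_eye","turner_eye","scraper","stirrer","skimmer","spreader","turner"]:
        r=ctrl.boxes_of(th,n)
        print(n,th,[(round(x["p"],2),cam2w(c,x["point"]).round(3).tolist()) for x in r[:6] if x["p"]>.15])
print("t",ctrl.get_obs()["time_s"])
```

```text
t 0.15
scene stud_a_top [(0.52, [0.536, -0.374, 0.109])]
scene lock_top [(0.43, [0.427, -0.295, 0.112])]
scene hook0 [(0.86, [0.653, 0.161, 0.01]), (0.32, [0.406, 0.011, 0.005])]
scene scraper_eye [(0.59, [0.329, 0.24, 0.007])]
scene stirrer_eye [(0.65, [0.34, 0.299, 0.01])]
scene skimmer_eye [(0.74, [0.61, 0.565, 0.011]), (0.58, [0.384, 0.173, 0.008])]
scene spreader_eye []
scene turner_eye [(0.85, [0.409, 0.014, 0.005])]
scene scraper [(0.72, [0.334, 0.243, 0.011])]
scene stirrer [(0.8, [0.341, 0.299, 0.006]), (0.39, [0.329, 0.244, 0.005]), (0.18, [0.537, -0.374, 0.11])]
scene skimmer [(0.71, [0.536, -0.371, 0.107]), (0.54, [0.387, 0.174, 0.004]), (0.47, [0.607, 0.565, 0.009]), (0.3, [0.655, 0.168, 0.015])]
scene spreader [(0.71, [0.388, 0.176, 0.004])]
scene turner [(0.59, [0.412, 0.014, 0.011]), (0.29, [0.549, -0.29, 0.067])]
side stud_a_top []
side lock_top []
side hook0 [(0.55, [0.624, 0.199, 0.016])]
side scraper_eye [(0.6, [0.323, 0.248, 0.007])]
side stirrer_eye [(0.9, [0.337, 0.297, 0.013])]
side skimmer_eye [(0.66, [0.607, 0.577, 0.004]), (0.58, [0.37, 0.173, 0.009]), (0.45, [0.321, 0.246, 0.005])]
side spreader_eye []
side turner_eye [(0.73, [0.407, 0.015, 0.011]), (0.38, [0.516, -0.199, 0.067])]
side scraper [(0.94, [0.326, 0.245, 0.01])]
side stirrer [(0.61, [0.338, 0.294, 0.009])]
side skimmer [(0.83, [0.606, 0.574, 0.011]), (0.8, [0.373, 0.171, 0.009])]
side spreader []
side turner [(0.66, [0.408, 0.013, 0.007]), (0.38, [0.528, -0.368, 0.099])]
t 1.45
```

Run:
```python
import cv2
a=cv2.imread("pics/scene0.png");b=cv2.imread("pics/side0.png")
cv2.imwrite("pics/s1.png",cv2.resize(a[150:350,80:360],None,fx=2.8,fy=2.8,interpolation=cv2.INTER_CUBIC))
cv2.imwrite("pics/s2.png",cv2.resize(b[120:360,200:440],None,fx=2.5,fy=2.5,interpolation=cv2.INTER_CUBIC))
```

```text
(no output)
```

View pics/s1.png

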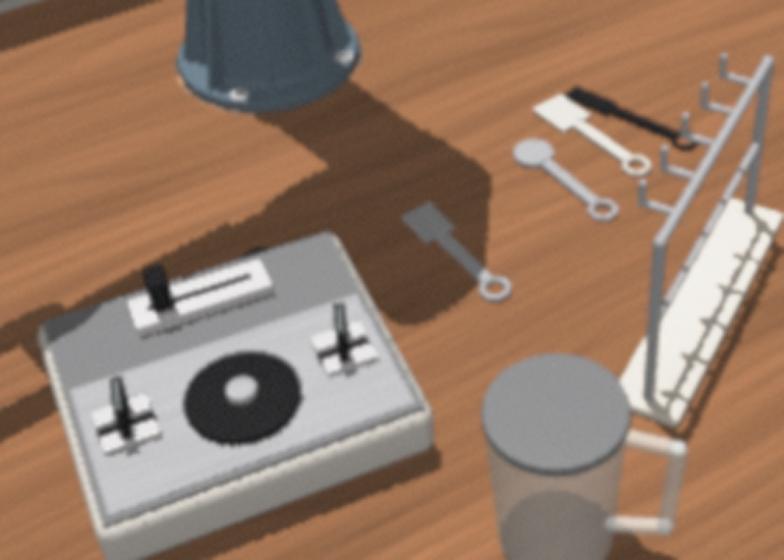

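View pics/s2.png

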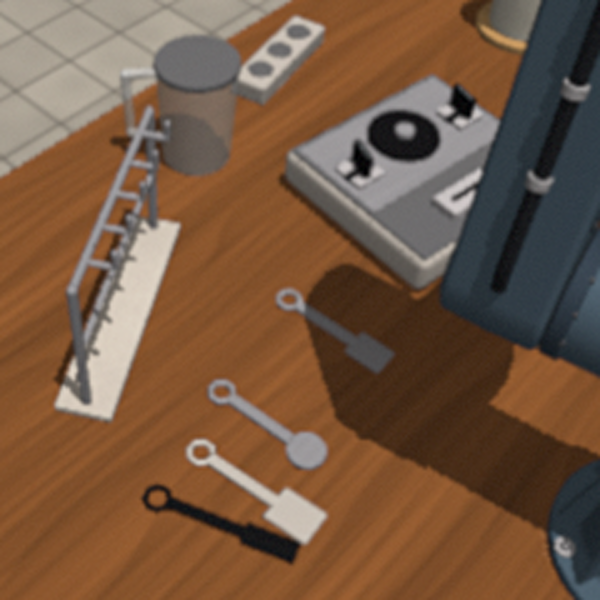

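Zoomed views: four utensils are present (turner in the arm's shadow, skimmer, scraper, stirrer) and no spreader. Both wings stand roughly across their slots, and the lock is at the -y end of its track.

Run:
```python
from h import *
c=K("scene");s=K("side")
f=lambda L:[(80+x/2.8,150+y/2.8) for x,y in L]
g=lambda L:[(200+x/2.5,120+y/2.5) for x,y in L]
print("tips",rayplane(c,f([(723,58),(704,87),(684,117),(663,150),(641,184)]),.240).round(3))
print("bar ends",rayplane(c,f([(767,62),(660,240)]),.218).round(3))
print("bar side",rayplane(s,g([(72,290),(150,112)]),.218).round(3))
print("plates a b",rayplane(c,f([(127,423),(345,347)]),.076).round(3))
print("seat",rayplane(c,f([(241,397)]),.078).round(3), "side",rayplane(s,g([(404,135)]),.078).round(3))
print("plates side b a",rayplane(s,g([(360,172),(460,110)]),.076).round(3))
print("lock top",rayplane(c,f([(155,272)]),.122).round(3))
print("mix front corners",rayplane(c,f([(42,325),(330,235),(430,408),(100,522)]),.068).round(3))
print("eyes scene t,sk,sc,st",rayplane(c,f([(494,287),(602,208),(636,163),(684,141)]),.004).round(3))
print("eyes side",rayplane(s,g([(289,300),(221,391),(201,452),(157,498)]),.004).round(3))
print("blade junction scene",rayplane(c,f([(447,233),(548,162),(578,122),(612,107)]),.004).round(3))
print("junction side",rayplane(s,g([(349,342),(290,434),(277,494),(244,530)]),.004).round(3))
```

```text
tips [[0.566 0.247 0.24 ]
 [0.592 0.203 0.24 ]
 [0.618 0.159 0.24 ]
 [0.645 0.114 0.24 ]
 [0.671 0.07  0.24 ]]
bar ends [[0.573 0.301 0.218]
 [0.719 0.056 0.218]]
bar side [[0.568 0.305 0.218]
 [0.715 0.058 0.218]]
plates a b [[ 0.53  -0.372  0.076]
 [ 0.556 -0.174  0.076]]
seat [[ 0.56  -0.278  0.078]] side [[ 0.552 -0.273  0.078]]
plates side b a [[ 0.55  -0.171  0.076]
 [ 0.529 -0.378  0.076]]
lock top [[ 0.416 -0.292  0.122]]
mix front corners [[ 0.366 -0.394  0.068]
 [ 0.406 -0.114  0.068]
 [ 0.656 -0.143  0.068]
 [ 0.609 -0.428  0.068]]
eyes scene t,sk,sc,st [[0.506 0.017 0.004]
 [0.469 0.18  0.004]
 [0.428 0.257 0.004]
 [0.427 0.328 0.004]]
eyes side [[0.506 0.016 0.004]
 [0.472 0.179 0.004]
 [0.431 0.254 0.004]
 [0.424 0.329 0.004]]
blade junction scene [[0.408 0.018 0.004]
 [0.37  0.175 0.004]
 [0.329 0.245 0.004]
 [0.328 0.295 0.004]]
junction side [[0.409 0.014 0.004]
 [0.375 0.165 0.004]
 [0.334 0.233 0.004]
 [0.331 0.29  0.004]]
```

Both cameras agree to about 3 mm: rack yaw ≈ 30.7°, mixer yaw ≈ -6.5°. I'll do the studs first. I need a planning helper and a look at stud a from above.

```bash
cat >> h.py <<'E'
from scipy.spatial.transform import Rotation as Ro
def cur():
    o=ctrl.get_obs(); q=np.array(o["eef_rot"]); return np.array(o["eef_pos"]),Ro.from_quat(q[[1,2,3,0]]).as_matrix(),o
def tgt(hd,tilt=0,fwd=None):
    """tool x heading hd deg; tilt deg: approach turned from down towards horizontal direction fwd (deg, default hd+-90 chosen so right-handed)"""
    h=np.radians(hd);x=np.array([np.cos(h),np.sin(h),0]);y=np.array([0,0,-1.])
    if tilt:
        f=np.radians(fwd);y=y*np.cos(np.radians(tilt))+np.array([np.cos(f),np.sin(f),0])*np.sin(np.radians(tilt))
    return np.c_[x,y,np.cross(x,y)]
def plan(p,R,p0=None,R0=None,n=None):
    if p0 is None: p0,R0,_=cur()
    p=np.array(p,float)
    rel=R0.T@R; w=Ro.from_matrix(rel).as_rotvec(); d=R0.T@(p-p0)
    k=max(np.degrees(np.linalg.norm(w))/6,np.linalg.norm(d)/.03)
    if n is None:n=max(1,int(np.ceil(k)))
    S=sum(Ro.from_rotvec(w/n*i).as_matrix() for i in range(n))
    s=np.linalg.solve(S,d)
    print("n",n,"row",np.round(np.r_[np.degrees(w/n)/6,s/.03],2).tolist(),"total mm",np.round(np.linalg.norm(d)*1000,1),"deg",np.round(np.degrees(np.linalg.norm(w)),1))
    return p,R
def st():
    p,R,o=cur(); print("t",round(o["time_s"],1),"p",p.round(4),"hd x",np.degrees(np.arctan2(R[1,0],R[0,0])).round(1),"y",R[:,1].round(3),"F",np.round(o["wrist_force"],1),"op",round(o["opening"],3),"q",np.round(o["q"],2))
E
python3 - <<'E'
from h import *
st()
p0,R0,_=cur()
plan([.53,-.374,.22],tgt(83.5))
plan([.50,-.33,.25],R0)
E
```

```text
t 1.4 p [ 0.2153 -0.5332  0.2313] hd x -68.0 y [ 0. -0. -1.] F [ 0.1 -0.6  0.1] op 1.001 q [-1.39  0.18  1.61  0.    1.35 -0.21]
n 26 row [0.0, -0.97, 0.0, 0.57, 0.01, 0.23] total mm 352.8 deg 151.5
n 12 row [0.0, 0.0, 0.0, -0.23, -0.05, 0.94] total mm 350.2 deg 0.0
```

Emit:
step_arm --pt "0 -0.97 0 0.57 0 0.23 1" --pt "0 -0.97 0 0.57 0 0.23 1" --pt "0 -0.97 0 0.57 0 0.23 1" --pt "0 -0.97 0 0.57 0 0.23 1" --pt "0 -0.97 0 0.57 0 0.23 1" --pt "0 -0.97 0 0.57 0 0.23 1" --pt "0 -0.97 0 0.57 0 0.23 1" --pt "0 -0.97 0 0.57 0 0.23 1" --pt "0 -0.97 0 0.57 0 0.23 1"

```text
time_s: 2.35
eef_pos: [0.3638, -0.5954, 0.231]
eef_rot: [0.701, -0.701, 0.095, -0.095]
wrist_force: [-0.7, 0.1, 0.7]
opening: 0.999
```

Run:
```python
from h import *
st(); plan([.50,-.37,.24],tgt(83.5))
```

```text
t 2.4 p [ 0.3638 -0.5954  0.231 ] hd x -15.4 y [-0.  0. -1.] F [-0.7  0.1  0.7] op 0.999 q [-1.19  0.45  1.26 -0.    1.43 -0.92]
n 17 row [-0.0, -0.97, -0.0, 0.52, -0.02, 0.27] total mm 263.5 deg 98.9
```

Emit:
step_arm --pt "0 -0.97 0 0.52 -0.02 0.27 1" --pt "0 -0.97 0 0.52 -0.02 0.27 1" --pt "0 -0.97 0 0.52 -0.02 0.27 1" --pt "0 -0.97 0 0.52 -0.02 0.27 1" --pt "0 -0.97 0 0.52 -0.02 0.27 1" --pt "0 -0.97 0 0.52 -0.02 0.27 1" --pt "0 -0.97 0 0.52 -0.02 0.27 1" --pt "0 -0.97 0 0.52 -0.02 0.27 1" --pt "0 -0.97 0 0.52 -0.02 0.27 1" --pt "0 -0.97 0 0.52 -0.02 0.27 1"

```text
time_s: 3.35
eef_pos: [0.4963, -0.4909, 0.237]
eef_rot: [0.658, -0.658, -0.258, 0.258]
wrist_force: [0.8, 0.8, 0.6]
opening: 1.002
```

Emit:
step_arm --pt "0 -0.97 0 0.52 -0.02 0.27 1" --pt "0 -0.97 0 0.52 -0.02 0.27 1" --pt "0 -0.97 0 0.52 -0.02 0.27 1" --pt "0 -0.97 0 0.52 -0.02 0.27 1" --pt "0 -0.97 0 0.52 -0.02 0.27 1" --pt "0 -0.97 0 0.52 -0.02 0.27 1" --pt "0 -0.97 0 0.52 -0.02 0.27 1" --pt "0 0 0 0 0 0 0.5" --pt "0 0 0 0 0 0 0.5"

```text
time_s: 4.25
eef_pos: [0.5014, -0.3714, 0.2418]
eef_rot: [-0.528, 0.529, 0.469, -0.47]
wrist_force: [-0.1, 0.1, -0.7]
opening: 0.689
```

Run:
```python
from h import *
st()
for n in ["wrist"]:
    im,d=ctrl.camera(n); cv2.imwrite(f"pics/{n}1.png",im); np.save(f"pics/{n}1.npy",d)
```

```text
t 4.2 p [ 0.5014 -0.3714  0.2418] hd x 83.2 y [ 0.    -0.001 -1.   ] F [-0.1  0.1 -0.7] op 0.689 q [-0.83  0.28  1.47 -0.    1.39 -2.28]
```

View pics/wrist1.png

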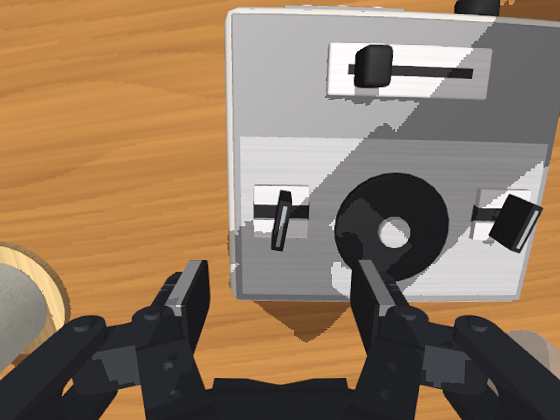

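Run:
```python
import cv2
a=cv2.imread("pics/wrist1.png")
z=lambda y,x:cv2.resize(a[y:y+90,x:x+130],None,fx=5,fy=3*5/3,interpolation=cv2.INTER_CUBIC)[:, :390] if 0 else cv2.resize(a[y:y+90,x:x+90],(390,390),interpolation=cv2.INTER_CUBIC)
import numpy as np
cv2.imwrite("pics/w1z.png",np.hstack([z(175,235),z(175,465)]))
cv2.imwrite("pics/w1l.png",cv2.resize(a[20:110,320:500],None,fx=4,fy=4,interpolation=cv2.INTER_CUBIC))
```

```text
(no output)
```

View pics/w1z.png

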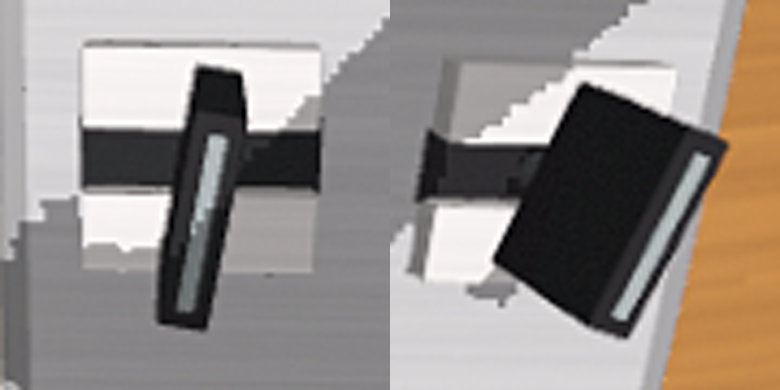

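View pics/w1l.png

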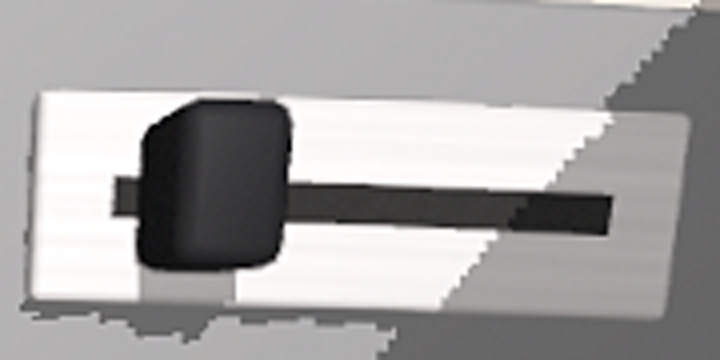

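Run:
```python
from h import *
c=K("wrist"); st()
k=90/390
for nm,P in (("a",[(235+216*k,175+135*k),(235+186*k,175+312*k)]),("b",[(465+312*k,175+155*k),(465+231*k,175+320*k)])):
    w=rayplane(c,P,.112); d=w[1]-w[0]; print(nm,w.mean(0).round(4),"heading",np.degrees(np.arctan2(d[1],d[0])).round(1),np.linalg.norm(d))
w=rayplane(c,[(380,65)],.122);print("lock",w.round(4))
w=rayplane(c,[(320+115/4,20+195/4),(320+612/4,20+216/4)],.082);print("track slot ends",w.round(4)); d=w[1]-w[0]; print(np.degrees(np.arctan2(d[1],d[0])))
# plate slot centres
w=rayplane(c,[(235+200*k,175+158*k)],.076);print(w)
w=rayplane(c,[(235+82*k,175+158*k),(235+318*k,175+160*k)],.076);print("slot ends a",w.round(4))
```

```text
t 4.3 p [ 0.5013 -0.3718  0.2417] hd x 83.2 y [ 0.    -0.001 -1.   ] F [ 0.  -0.4 -0.1] op 0.602 q [-0.83  0.28  1.47 -0.    1.39 -2.28]
a [ 0.526  -0.3736  0.112 ] heading -15.8 0.03447840992859513
b [ 0.553  -0.1746  0.112 ] heading -23.0 0.034335086234730854
lock [[ 0.4151 -0.2933  0.122 ]]
track slot ends [[ 0.4132 -0.3073  0.082 ]
 [ 0.4271 -0.2084  0.082 ]]
82.0078399622852
[[ 0.52459137 -0.37349995  0.076     ]]
slot ends a [[ 0.5218 -0.3972  0.076 ]
 [ 0.5278 -0.3498  0.076 ]]
```

Run:
```python
from h import *
a=plan([.5265,-.3735,.14],tgt(74.2)); plan([.5265,-.3735,.087],tgt(74.2),*a); print("turn rows",83/6)
```

```text
n 4 row [0.0, 0.37, -0.0, 0.02, 0.85, -0.21] total mm 104.8 deg 9.0
n 2 row [0.0, 0.0, 0.0, 0.0, 0.88, 0.0] total mm 53.0 deg 0.0
turn rows 13.833333333333334
```

Emit:
step_arm --pt "0 0.37 0 0.02 0.85 -0.21 0.5" --pt "0 0.37 0 0.02 0.85 -0.21 0.5" --pt "0 0.37 0 0.02 0.85 -0.21 0.5" --pt "0 0.37 0 0.02 0.85 -0.21 0.5" --pt "0 0 0 0 0 0 0.5"

```text
time_s: 4.8
eef_pos: [0.5247, -0.3721, 0.1348]
eef_rot: [0.566, -0.561, -0.427, 0.427]
wrist_force: [-1.0, 1.3, 0.2]
opening: 0.499
```

Run:
```python
from h import *
st(); plan([.5265,-.3735,.087],tgt(74.2))
im,d=ctrl.camera("wrist"); cv2.imwrite(f"pics/w2.png",im)
```

```text
t 4.8 p [ 0.5247 -0.3721  0.1348] hd x 74.3 y [-0.005  0.005 -1.   ] F [-1.   1.3  0.2] op 0.499 q [-0.8   0.43  1.5  -0.    1.22 -2.1 ]
n 2 row [-0.03, 0.01, 0.02, -0.02, 0.8, -0.04] total mm 47.8 deg 0.4
```

View pics/w2.png

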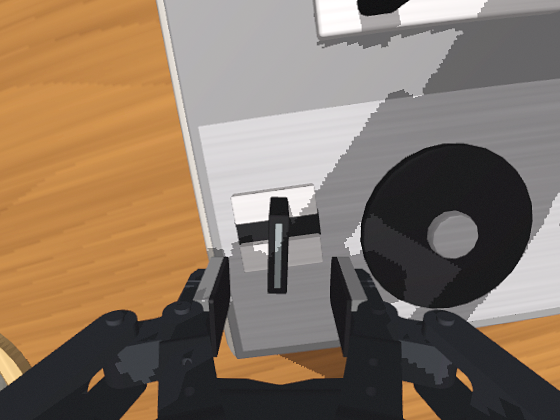

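The wing is vertical in the picture at (278,245), centred between the fingertips. I'm going down to grip it.

Emit:
step_arm --pt "0 0 0 -0.02 0.8 -0.04 0.5" --pt "0 0 0 -0.02 0.8 -0.04 0.5" --pt "0 0 0 0 0 0 0.3" --pt "0 0 0 0 0 0 0" --pt "0 0 0 0 0 0 0" --pt "0 0 0 0 0 0 0" --pt "0 0 0 0 0 0 0"

```text
time_s: 5.55
eef_pos: [0.529, -0.3747, 0.0933]
eef_rot: [-0.563, 0.563, 0.428, -0.427]
wrist_force: [-0.0, 5.4, 3.2]
opening: 0.1
```

Run:
```python
from h import *
st()
```

```text
t 5.5 p [ 0.529  -0.3747  0.0933] hd x 74.4 y [ 0.001 -0.    -1.   ] F [-0.   5.4  3.2] op 0.1 q [-0.8   0.48  1.51  0.    1.15 -2.1 ]
```

Emit:
step_arm --pt "0 1 0 0 0 0 0" --pt "0 1 0 0 0 0 0" --pt "0 1 0 0 0 0 0" --pt "0 1 0 0 0 0 0" --pt "0 1 0 0 0 0 0"

```text
time_s: 6.05
eef_pos: [0.5282, -0.376, 0.0932]
eef_rot: [-0.654, 0.656, 0.266, -0.266]
wrist_force: [-3.3, 0.9, 2.7]
opening: 0.105
```

Emit:
step_arm --pt "0 1 0 0 0 0 0" --pt "0 1 0 0 0 0 0" --pt "0 1 0 0 0 0 0" --pt "0 1 0 0 0 0 0" --pt "0 1 0 0 0 0 0" --pt "0 1 0 0 0 0 0" --pt "0 1 0 0 0 0 0" --pt "0 0.9 0 0 0 0 0" --pt "0 0.9 0 0 0 0 0" --pt "0 0 0 0 0 0 0"

```text
time_s: 7.05
eef_pos: [0.5256, -0.3765, 0.0925]
eef_rot: [-0.704, 0.706, -0.054, 0.051]
wrist_force: [-11.5, -1.0, 3.8]
opening: 0.1
```

Run:
```python
from h import *
st()
im,d=ctrl.camera("scene"); cv2.imwrite(f"pics/sc3.png",cv2.resize(im[220:360,60:260],None,fx=4,fy=4,interpolation=cv2.INTER_CUBIC))
```

```text
t 7.0 p [ 0.5256 -0.3765  0.0925] hd x -8.5 y [-0.005 -0.002 -1.   ] F [-11.5  -1.    3.8] op 0.1 q [-0.8   0.48  1.51 -0.01  1.15 -0.65]
```

View pics/sc3.png

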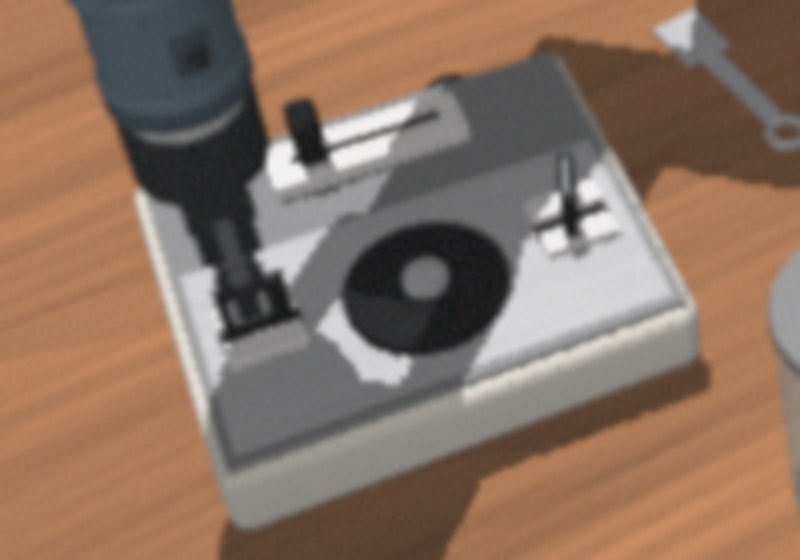

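Emit:
step_arm --pt "0 0 0 -0.05 0.1 0 0" --pt "0 0 0 -0.05 0.1 0 0" --pt "0 0 0 0 0.1 0 0" --pt "0 0 0 0 0 0 0"

```text
time_s: 7.5
eef_pos: [0.5255, -0.3767, 0.0871]
eef_rot: [-0.704, 0.707, -0.051, 0.052]
wrist_force: [-11.4, 3.4, 19.9]
opening: 0.102
```

Run:
```python
from h import *
st()
```

```text
t 7.5 p [ 0.5255 -0.3767  0.0871] hd x -8.4 y [ 0.    -0.004 -1.   ] F [-11.4   3.4  19.9] op 0.102 q [-0.8   0.49  1.52 -0.    1.13 -0.66]
```

Emit:
step_arm --pt "0 0 0 0 0.1 0 0" --pt "0 0 0 0 0 0 0"

```text
time_s: 7.7
eef_pos: [0.526, -0.3768, 0.0866]
eef_rot: [-0.704, 0.707, -0.051, 0.052]
wrist_force: [-14.9, 8.6, 34.1]
opening: 0.1
```

Run:
```python
from h import *
st()
```

```text
t 7.7 p [ 0.526  -0.3768  0.0866] hd x -8.3 y [ 0.001 -0.005 -1.   ] F [-14.9   8.6  34.1] op 0.1 q [-0.8   0.49  1.52 -0.    1.13 -0.66]
```

Force rises without motion after about 6 mm, so it has bottomed. Releasing and looking.

Emit:
step_arm --pt "0 0 0 0 -0.1 0 0.4" --pt "0 0 0 0 0 0 0.5" --pt "0 0 0 0 0 0 0.5" --pt "0 0 0 0 -0.7 0 0.5" --pt "0 0 0 0 -1 0 0.5" --pt "0 0 0 0 -1 0 0.5" --pt "0 0 0 0 -1 0 0.5" --pt "0 0 0 0 0 0 0.5"

```text
time_s: 8.5
eef_pos: [0.5276, -0.3765, 0.1985]
eef_rot: [-0.703, 0.707, -0.049, 0.054]
wrist_force: [1.0, -0.5, -0.0]
opening: 0.503
```

Run:
```python
from h import *
st(); c=K("wrist")
im,d=ctrl.camera("wrist"); cv2.imwrite(f"pics/w4.png",im); np.save("pics/w4.npy",d)
```

```text
t 8.5 p [ 0.5276 -0.3765  0.1985] hd x -8.4 y [ 0.006 -0.006 -1.   ] F [ 1.  -0.5 -0. ] op 0.503 q [-0.8   0.36  1.45  0.    1.32 -0.66]
```

View pics/w4.png

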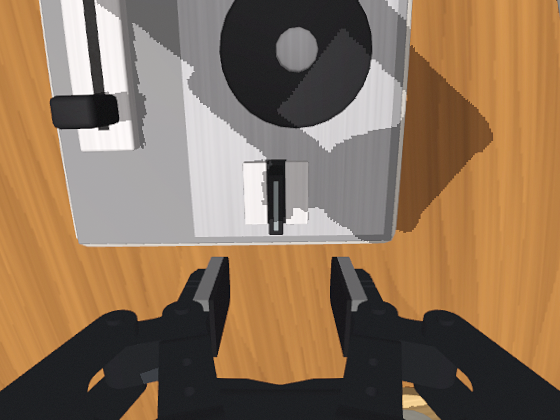

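Run:
```python
from h import *
c=K("wrist"); d=np.load("pics/w4.npy")
for u in range(262,294,3): print(u,[px2w(c,u,v,d[v,u])[2].round(4) for v in (175,185,195,205,215,225,230)])
plan([.553,-.1755,.2],tgt(90-23)); 
plan([.553,-.1755,.2],tgt(67-180));
```

```text
262 [np.float64(0.073), np.float64(0.0726), np.float64(0.0735), np.float64(0.0735), np.float64(0.0741), np.float64(0.0658), np.float64(0.066)]
265 [np.float64(0.0732), np.float64(0.0721), np.float64(0.0747), np.float64(0.0744), np.float64(0.0723), np.float64(0.0676), np.float64(0.067)]
268 [np.float64(0.1026), np.float64(0.1032), np.float64(0.1024), np.float64(0.1037), np.float64(0.1019), np.float64(0.0644), np.float64(0.0653)]
271 [np.float64(0.103), np.float64(0.1033), np.float64(0.1037), np.float64(0.1036), np.float64(0.1035), np.float64(0.1038), np.float64(0.1036)]
274 [np.float64(0.104), np.float64(0.1049), np.float64(0.1044), np.float64(0.1042), np.float64(0.105), np.float64(0.1045), np.float64(0.1018)]
277 [np.float64(0.1023), np.float64(0.105), np.float64(0.1033), np.float64(0.1024), np.float64(0.1039), np.float64(0.1049), np.float64(0.1019)]
280 [np.float64(0.1029), np.float64(0.104), np.float64(0.1036), np.float64(0.1031), np.float64(0.1034), np.float64(0.1035), np.float64(0.1041)]
283 [np.float64(0.0671), np.float64(0.0678), np.float64(0.067), np.float64(0.0677), np.float64(0.0672), np.float64(0.0671), np.float64(0.0657)]
286 [np.float64(0.073), np.float64(0.0738), np.float64(0.0737), np.float64(0.074), np.float64(0.0733), np.float64(0.0657), np.float64(0.0659)]
289 [np.float64(0.0742), np.float64(0.0735), np.float64(0.0735), np.float64(0.0744), np.float64(0.0731), np.float64(0.0664), np.float64(0.0652)]
292 [np.float64(0.0745), np.float64(0.0736), np.float64(0.0734), np.float64(0.0736), np.float64(0.0728), np.float64(0.0669), np.float64(0.0655)]
n 13 row [0.0, -0.97, 0.0, 0.31, -0.01, 0.46] total mm 201.9 deg 75.4
n 18 row [-0.0, 0.97, 0.0, -0.33, -0.01, 0.28] total mm 201.9 deg 104.6
```

Wing top is 30 mm above its plate (36 raised), so stud a is fully caught. On to stud b.

Emit:
step_arm --pt "0 -0.97 0 0.31 0 0.46 0.5" --pt "0 -0.97 0 0.31 0 0.46 0.5" --pt "0 -0.97 0 0.31 0 0.46 0.5" --pt "0 -0.97 0 0.31 0 0.46 0.5" --pt "0 -0.97 0 0.31 0 0.46 0.5" --pt "0 -0.97 0 0.31 0 0.46 0.5" --pt "0 -0.97 0 0.31 0 0.46 0.5" --pt "0 -0.97 0 0.31 0 0.46 0.5" --pt "0 -0.97 0 0.31 0 0.46 0.5" --pt "0 -0.97 0 0.31 0 0.46 0.5"

```text
time_s: 9.55
eef_pos: [0.569, -0.2201, 0.1911]
eef_rot: [0.642, -0.64, -0.299, 0.3]
wrist_force: [-0.3, -0.2, 0.4]
opening: 0.501
```

Emit:
step_arm --pt "0 -0.97 0 0.31 0 0.46 0.5" --pt "0 -0.97 0 0.31 0 0.46 0.5" --pt "0 -0.97 0 0.31 0 0.46 0.5" --pt "0 0 0 0 0.9 0 0.5" --pt "0 0 0 0 0.9 0 0.5" --pt "0 0 0 0 0 0 0.5" --pt "0 0 0 0 0 0 0.5"

```text
time_s: 10.25
eef_pos: [0.5506, -0.1747, 0.1382]
eef_rot: [0.59, -0.588, -0.391, 0.392]
wrist_force: [0.6, -0.2, 1.6]
opening: 0.496
```

Run:
```python
from h import *
st(); plan([.553,-.1755,.092],tgt(67))
im,d=ctrl.camera("wrist"); cv2.imwrite(f"pics/w5.png",im); np.save("pics/w5.npy",d)
```

```text
t 10.2 p [ 0.5506 -0.1747  0.1382] hd x 67.3 y [-0.003  0.002 -1.   ] F [ 0.6 -0.2  1.6] op 0.496 q [-0.51  0.29  1.68  0.    1.18 -1.69]
n 2 row [-0.02, 0.02, 0.0, 0.0, 0.77, -0.04] total mm 46.3 deg 0.3
```

View pics/w5.png

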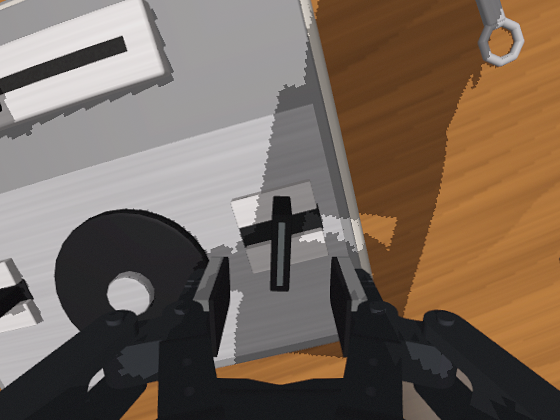

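Wing b is upright at (281,245) between the fingers at (225) and (335), well aligned.

Emit:
step_arm --pt "0 0 0 0 0.77 -0.04 0.5" --pt "0 0 0 0 0.77 -0.04 0.5" --pt "0 0 0 0 0 0 0.3" --pt "0 0 0 0 0 0 0" --pt "0 0 0 0 0 0 0" --pt "0 0 0 0 0 0 0" --pt "0 0 0 0 0 0 0"

```text
time_s: 11.0
eef_pos: [0.5545, -0.1762, 0.0948]
eef_rot: [-0.588, 0.589, 0.392, -0.391]
wrist_force: [0.1, 3.1, 4.5]
opening: 0.1
```

Emit:
step_arm --pt "0 1 0 0 0 0 0" --pt "0 1 0 0 0 0 0" --pt "0 1 0 0 0 0 0" --pt "0 1 0 0 0 0 0"

```text
time_s: 11.4
eef_pos: [0.554, -0.1768, 0.0946]
eef_rot: [-0.657, 0.658, 0.26, -0.259]
wrist_force: [-2.8, 0.8, 5.4]
opening: 0.102
```

Run:
```python
from h import *
st()
```

```text
t 11.4 p [ 0.554  -0.1768  0.0946] hd x 43.1 y [ 0.001 -0.002 -1.   ] F [-2.8  0.8  5.4] op 0.102 q [-0.51  0.35  1.7  -0.    1.09 -1.26]
```

Emit:
step_arm --pt "0 1 0 0 0 0 0" --pt "0 1 0 0 0 0 0" --pt "0 1 0 0 0 0 0" --pt "0 1 0 0 0 0 0" --pt "0 1 0 0 0 0 0" --pt "0 1 0 0 0 0 0" --pt "0 1 0 0 0 0 0" --pt "0 1 0 0 0 0 0" --pt "0 0.6 0 0 0 0 0" --pt "0 0 0 0 0 0 0"

```text
time_s: 12.4
eef_pos: [0.5525, -0.1771, 0.0938]
eef_rot: [-0.705, 0.706, -0.053, 0.051]
wrist_force: [-5.0, -1.7, 3.6]
opening: 0.1
```

Run:
```python
from h import *
st()
```

```text
t 12.4 p [ 0.5525 -0.1771  0.0938] hd x -8.4 y [-0.002 -0.002 -1.   ] F [-5.  -1.7  3.6] op 0.1 q [-0.51  0.35  1.7  -0.    1.1  -0.37]
```

Emit:
step_arm --pt "0 0 0 -0.05 0.1 0 0" --pt "0 0 0 -0.05 0.1 0 0" --pt "0 0 0 0 0.1 0 0" --pt "0 0 0 0 0.05 0 0" --pt "0 0 0 0 0 0 0"

```text
time_s: 12.9
eef_pos: [0.5525, -0.1773, 0.0883]
eef_rot: [-0.704, 0.706, -0.05, 0.052]
wrist_force: [-11.3, 3.3, 35.7]
opening: 0.1
```

Run:
```python
from h import *
st()
```

```text
t 12.9 p [ 0.5525 -0.1773  0.0883] hd x -8.3 y [ 0.004 -0.004 -1.   ] F [-11.3   3.3  35.7] op 0.1 q [-0.51  0.36  1.7  -0.    1.08 -0.37]
```

Emit:
step_arm --pt "0 0 0 0 -0.1 0 0.4" --pt "0 0 0 0 0 0 0.5" --pt "0 0 0 0 0 0 0.5" --pt "0 0 0 0 -0.7 0 0.5" --pt "0 0 0 0 -1 0 0.5" --pt "0 0 0 0 -1 0 0.5" --pt "0 0 0 0 -1 0 0.5" --pt "0 0 0 0 0 0 0.5"

```text
time_s: 13.7
eef_pos: [0.553, -0.1767, 0.2009]
eef_rot: [-0.704, 0.706, -0.049, 0.054]
wrist_force: [-0.1, -0.5, 1.4]
opening: 0.498
```

Run:
```python
from h import *
st(); c=K("wrist")
im,d=ctrl.camera("wrist"); cv2.imwrite(f"pics/w6.png",im); np.save("pics/w6.npy",d)
plan([.4151,-.2945,.16],tgt(-7.6))
for v in (175,185,195,205,215): print([px2w(c,u,v,d[v,u])[2].round(3) for u in range(250,310,4)])
```

```text
t 13.7 p [ 0.553  -0.1767  0.2009] hd x -8.3 y [ 0.006 -0.003 -1.   ] F [-0.1 -0.5  1.4] op 0.498 q [-0.51  0.22  1.63  0.    1.29 -0.37]
n 7 row [0.0, -0.02, 0.0, -0.57, 0.18, -0.65] total mm 184.9 deg 0.7
[np.float64(0.078), np.float64(0.077), np.float64(0.076), np.float64(0.076), np.float64(0.076), np.float64(0.07), np.float64(0.103), np.float64(0.102), np.float64(0.102), np.float64(0.07), np.float64(0.076), np.float64(0.076), np.float64(0.076), np.float64(0.076), np.float64(0.077)]
[np.float64(0.077), np.float64(0.076), np.float64(0.077), np.float64(0.077), np.float64(0.075), np.float64(0.07), np.float64(0.107), np.float64(0.107), np.float64(0.107), np.float64(0.069), np.float64(0.075), np.float64(0.076), np.float64(0.076), np.float64(0.076), np.float64(0.076)]
[np.float64(0.077), np.float64(0.076), np.float64(0.076), np.float64(0.076), np.float64(0.076), np.float64(0.071), np.float64(0.106), np.float64(0.107), np.float64(0.107), np.float64(0.07), np.float64(0.076), np.float64(0.076), np.float64(0.076), np.float64(0.077), np.float64(0.077)]
[np.float64(0.076), np.float64(0.076), np.float64(0.077), np.float64(0.076), np.float64(0.076), np.float64(0.07), np.float64(0.107), np.float64(0.106), np.float64(0.106), np.float64(0.07), np.float64(0.075), np.float64(0.077), np.float64(0.076), np.float64(0.075), np.float64(0.077)]
[np.float64(0.076), np.float64(0.076), np.float64(0.075), np.float64(0.076), np.float64(0.076), np.float64(0.069), np.float64(0.107), np.float64(0.107), np.float64(0.106), np.float64(0.069), np.float64(0.075), np.float64(0.077), np.float64(0.076), np.float64(0.076), np.float64(0.075)]
```

View pics/w6.png

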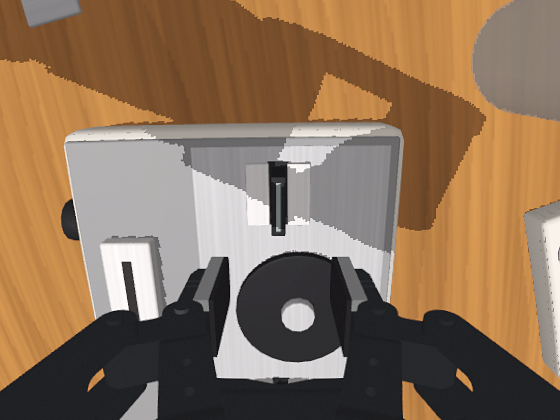

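Wing b's top is at 106–107 mm with the plate at 76, so it is caught and aligned over its slot. Lock next.

Emit:
step_arm --pt "0 0 0 -0.57 0.18 -0.65 0.5" --pt "0 0 0 -0.57 0.18 -0.65 0.5" --pt "0 0 0 -0.57 0.18 -0.65 0.5" --pt "0 0 0 -0.57 0.18 -0.65 0.5" --pt "0 0 0 -0.57 0.18 -0.65 0.5" --pt "0 0 0 -0.57 0.18 -0.65 0.5" --pt "0 0 0 -0.57 0.18 -0.65 0.5" --pt "0 0 0 0 0 0 0.5" --pt "0 0 0 0 0 0 0.5"

```text
time_s: 14.65
eef_pos: [0.4117, -0.2928, 0.1574]
eef_rot: [0.706, -0.704, 0.052, -0.051]
wrist_force: [-0.1, 0.0, -0.4]
opening: 0.503
```

Run:
```python
from h import *
st(); c=K("wrist")
im,d=ctrl.camera("wrist"); cv2.imwrite(f"pics/w7.png",im); np.save("pics/w7.npy",d)
plan([.4151,-.2945,.102],tgt(-7.6))
```

```text
t 14.7 p [ 0.4117 -0.2928  0.1574] hd x -8.4 y [-0.002  0.002 -1.   ] F [-0.1  0.  -0.4] op 0.503 q [-0.85  0.11  1.85  0.    1.19 -0.71]
n 2 row [-0.01, -0.06, -0.01, 0.05, 0.93, -0.02] total mm 56.0 deg 0.7
```

View pics/w7.png

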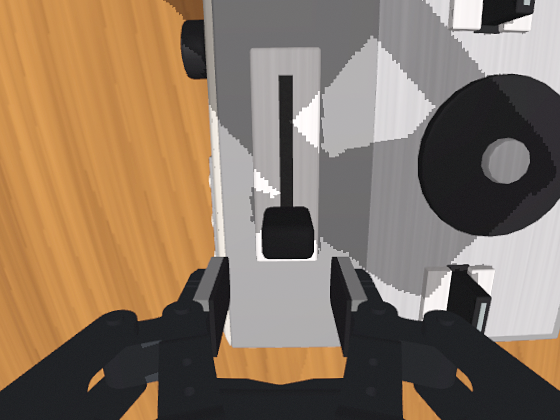

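Emit:
step_arm --pt "0 0 0 0.06 0.93 -0.02 0.5" --pt "0 0 0 0.06 0.93 -0.02 0.5" --pt "0 0 0 0 0 0 0.3" --pt "0 0 0 0 0 0 0.1" --pt "0 0 0 0 0 0 0.1" --pt "0 0 0 0 0 0 0.1" --pt "0 0 0 0 0 0 0.1"

```text
time_s: 15.4
eef_pos: [0.4154, -0.2923, 0.1004]
eef_rot: [0.707, -0.704, 0.052, -0.05]
wrist_force: [9.1, -1.4, -28.3]
opening: 0.311
```

Run:
```python
from h import *
st(); p,R,_=cur(); u=np.array([np.cos(np.radians(82.2)),np.sin(np.radians(82.2)),0])
plan(p+.079*u,R,n=8)
```

```text
t 15.4 p [ 0.4154 -0.2923  0.1004] hd x -8.2 y [-0.002  0.005 -1.   ] F [  9.1  -1.4 -28.3] op 0.311 q [-0.85  0.2   1.88  0.    1.07 -0.71]
n 8 row [0.0, 0.0, 0.0, -0.0, 0.0, 0.33] total mm 79.0 deg 0.0
```

Emit:
step_arm --pt "0 0 0 0 0 0.33 0.1" --pt "0 0 0 0 0 0.33 0.1" --pt "0 0 0 0 0 0.33 0.1" --pt "0 0 0 0 0 0.33 0.1" --pt "0 0 0 0 0 0.33 0.1" --pt "0 0 0 0 0 0.33 0.1" --pt "0 0 0 0 0 0.33 0.1" --pt "0 0 0 0 0 0.33 0.1" --pt "0 0 0 0 0 0 0.1"

```text
time_s: 16.3
eef_pos: [0.426, -0.2162, 0.1007]
eef_rot: [-0.705, 0.706, -0.052, 0.049]
wrist_force: [4.0, -12.4, -34.0]
opening: 0.311
```

Run:
```python
from h import *
st(); p,R,_=cur(); print(np.linalg.norm(p-[.4154,-.2923,.1004]))
```

```text
t 16.3 p [ 0.426  -0.2162  0.1007] hd x -8.2 y [-0.003 -0.001 -1.   ] F [  4.  -12.4 -34. ] op 0.311 q [-0.72  0.13  1.95 -0.    1.06 -0.57]
0.07684456390270138
```

Emit:
step_arm --pt "0 0 0 0 0 0.15 0.1" --pt "0 0 0 0 0 0 0.1"

```text
time_s: 16.5
eef_pos: [0.4261, -0.2157, 0.1007]
eef_rot: [-0.702, 0.708, -0.052, 0.049]
wrist_force: [0.4, -28.3, -42.1]
opening: 0.312
```

Run:
```python
from h import *
st(); p,R,_=cur(); print(np.linalg.norm(p-[.4154,-.2923,.1004]))
```

```text
t 16.5 p [ 0.4261 -0.2157  0.1007] hd x -8.2 y [-0.004 -0.008 -1.   ] F [  0.4 -28.3 -42.1] op 0.312 q [-0.71  0.13  1.96 -0.01  1.05 -0.56]
0.07729774998156963
```

Solid end stop (28 N, no motion). Releasing, lifting and verifying.

Emit:
step_arm --pt "0 0 0 0 0 -0.1 0.1" --pt "0 0 0 0 0 0 0.5" --pt "0 0 0 0 0 0 0.5" --pt "0 0 0 0 -0.8 0 0.5" --pt "0 0 0 0 -1 0 0.5" --pt "0 0 0 0 -1 0 0.5" --pt "0 0 0 0 -1 0 0.5" --pt "0 0 0 0 0 -1 0.5" --pt "0 0 0 0 0 -1 0.5" --pt "0 0 0 0 0 0 0.5"

```text
time_s: 17.5
eef_pos: [0.4194, -0.2774, 0.2196]
eef_rot: [-0.704, 0.706, -0.051, 0.053]
wrist_force: [-0.1, -0.1, -0.6]
opening: 0.504
```

Run:
```python
from h import *
st(); c=K("wrist")
im,d=ctrl.camera("wrist"); cv2.imwrite(f"pics/w8.png",im); np.save("pics/w8.npy",d)
```

```text
t 17.5 p [ 0.4194 -0.2774  0.2196] hd x -8.4 y [ 0.003 -0.004 -1.   ] F [-0.1 -0.1 -0.6] op 0.504 q [-0.82  0.03  1.8  -0.    1.31 -0.67]
```

View pics/w8.png

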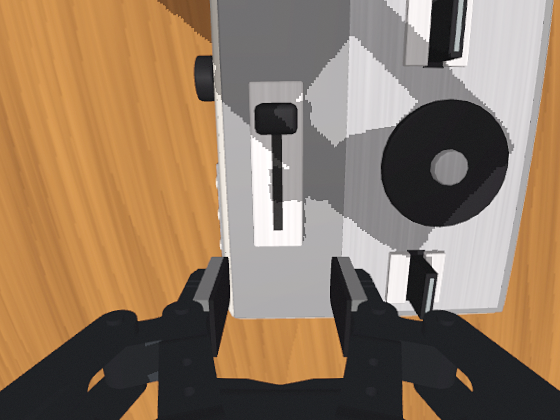

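Run:
```python
from h import *
c=K("wrist")
w=rayplane(c,[(275,112)],.122); print("lock",w, np.linalg.norm(w[0,:2]-[.4151,-.2933]))
# candidates
w=rayplane(c,[(278,82),(278,245),(277,231)],.082); print(w.round(4))
```

```text
lock [[ 0.42537494 -0.21231025  0.122     ]] 0.08163892876597505
[[ 0.4301 -0.1931  0.082 ]
 [ 0.4114 -0.3188  0.082 ]
 [ 0.4124 -0.3066  0.082 ]]
```

Lock moved 81 mm as measured, so it is at its end. Next is the first utensil, the turner.

Run:
```python
from h import *
p,R=plan([.43,.0,.20],tgt(-89.8))
```

```text
n 14 row [-0.0, 0.97, 0.0, -0.5, 0.04, 0.51] total mm 276.5 deg 81.4
```

Emit:
step_arm --pt "0 0.97 0 -0.5 0.04 0.51 0.5" --pt "0 0.97 0 -0.5 0.04 0.51 0.5" --pt "0 0.97 0 -0.5 0.04 0.51 0.5" --pt "0 0.97 0 -0.5 0.04 0.51 0.5" --pt "0 0.97 0 -0.5 0.04 0.51 0.5" --pt "0 0.97 0 -0.5 0.04 0.51 0.5" --pt "0 0.97 0 -0.5 0.04 0.51 0.5"

```text
time_s: 18.25
eef_pos: [0.3717, -0.1335, 0.2094]
eef_rot: [0.643, -0.643, 0.294, -0.295]
wrist_force: [0.7, 1.0, 1.1]
opening: 0.504
```

Emit:
step_arm --pt "0 0.97 0 -0.5 0.04 0.51 0.5" --pt "0 0.97 0 -0.5 0.04 0.51 0.5" --pt "0 0.97 0 -0.5 0.04 0.51 0.5" --pt "0 0.97 0 -0.5 0.04 0.51 0.5" --pt "0 0.97 0 -0.5 0.04 0.51 0.5" --pt "0 0.97 0 -0.5 0.04 0.51 0.5" --pt "0 0.97 0 -0.5 0.04 0.51 0.5" --pt "0 0 0 0 0 0 0.5" --pt "0 0 0 0 0 0 0.5"

```text
time_s: 19.15
eef_pos: [0.4267, 0.0017, 0.2007]
eef_rot: [-0.502, 0.502, -0.498, 0.498]
wrist_force: [0.3, -0.1, 0.1]
opening: 0.499
```

Run:
```python
from h import *
st(); c=K("wrist")
im,d=ctrl.camera("wrist"); cv2.imwrite(f"pics/w9.png",im); np.save("pics/w9.npy",d)
im,d=ctrl.camera("scene"); cv2.imwrite("pics/sc9.png",im)
```

```text
t 19.1 p [0.4267 0.0017 0.2007] hd x -89.5 y [-0. -0. -1.] F [ 0.3 -0.1  0.1] op 0.499 q [-0.28 -0.13  1.99 -0.    1.28  1.29]
```

View pics/w9.png

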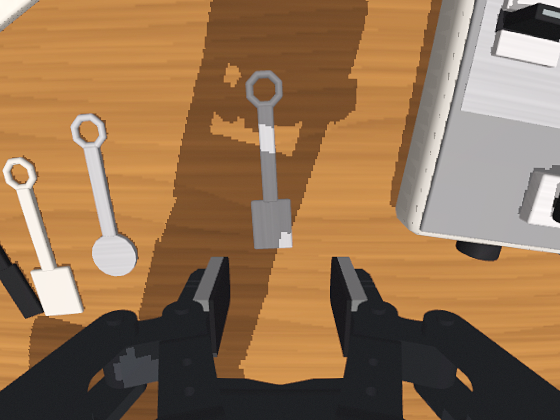

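View pics/sc9.png

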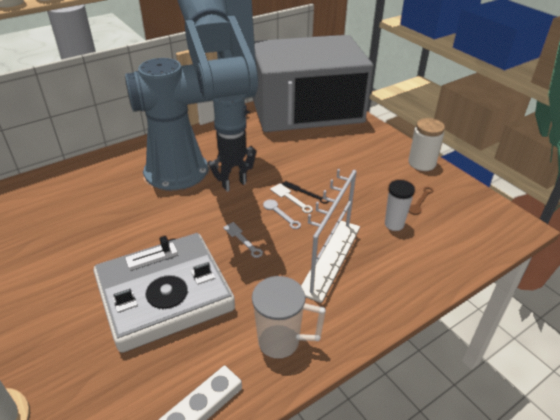

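Wrist picture: turner's eye at (264,89), blade junction at (271,200); skimmer eye (88,131), scraper eye (20,172). All are still in place.

```bash
cat >> h.py <<'E'
def uten(c,eye,jun,z=.004,g=-.010):
    w=rayplane(c,[eye,jun],z); d=w[0]-w[1]; L=np.linalg.norm(d); h=np.degrees(np.arctan2(d[1],d[0])); u=d/L
    G=w[0]-u*(.058-g); print("eye",w[0].round(4),"jun",w[1].round(4),"L(103)",L.round(4),"hd",h.round(1),"grasp",G.round(4)); return G,h
E
python3 - <<'E'
from h import *
c=K("wrist"); st()
G,h=uten(c,(264,89),(271.5,200))
uten(c,(88.5,131),(110,235)); uten(c,(20,173),(51,268))
a=plan([G[0],G[1],.06],tgt(h-90)); plan([G[0],G[1],.003],tgt(h-90),*a)
E
```

```text
t 19.2 p [0.4266 0.0008 0.2006] hd x -89.7 y [ 0. -0. -1.] F [-1.3  0.8  0.1] op 0.498 q [-0.28 -0.14  1.99 -0.    1.28  1.29]
eye [0.506 0.015 0.004] jun [0.4042 0.0084 0.004 ] L(103) 0.1021 hd 3.7 grasp [0.4382 0.0106 0.004 ]
eye [0.4697 0.178  0.004 ] jun [0.367  0.1701 0.004 ] L(103) 0.103 hd 4.4 grasp [0.4019 0.1727 0.004 ]
eye [0.4303 0.2532 0.004 ] jun [0.3293 0.2393 0.004 ] L(103) 0.102 hd 7.9 grasp [0.3629 0.2439 0.004 ]
n 5 row [-0.0, -0.11, 0.0, -0.06, 0.94, 0.08] total mm 141.4 deg 3.4
n 2 row [0.0, 0.0, 0.0, 0.0, 0.95, 0.0] total mm 57.0 deg 0.0
```

Emit:
step_arm --pt "0 -0.11 0 -0.06 0.94 0.08 0.5" --pt "0 -0.11 0 -0.06 0.94 0.08 0.5" --pt "0 -0.11 0 -0.06 0.94 0.08 0.5" --pt "0 -0.11 0 -0.06 0.94 0.08 0.5" --pt "0 -0.11 0 -0.06 0.94 0.08 0.5" --pt "0 0 0 0 0 0 0.5" --pt "0 0 0 0 0 0 0.5" --pt "0 0 0 0 0 0 0.5"

```text
time_s: 20.05
eef_pos: [0.4399, 0.0094, 0.061]
eef_rot: [0.515, -0.515, 0.484, -0.485]
wrist_force: [-0.1, 0.2, 0.2]
opening: 0.497
```

Run:
```python
from h import *
st(); c=K("wrist")
im,d=ctrl.camera("wrist"); cv2.imwrite(f"pics/w10.png",im)
plan([.4382,.0106,.003],tgt(3.7-90))
```

```text
t 20.1 p [0.4399 0.0094 0.061 ] hd x -86.5 y [ 0.002 -0.001 -1.   ] F [-0.1  0.2  0.2] op 0.497 q [-0.25  0.12  2.07 -0.    0.95  1.26]
n 2 row [-0.01, -0.02, 0.0, -0.02, 0.97, -0.03] total mm 58.2 deg 0.3
```

View pics/w10.png

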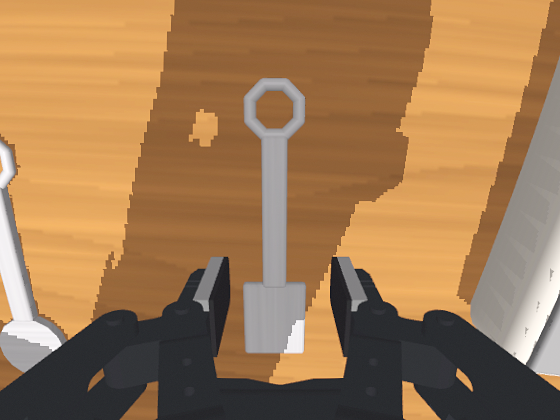

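Emit:
step_arm --pt "0 0 0 -0.03 0.97 -0.03 0.5" --pt "0 0 0 -0.03 0.97 -0.03 0.5" --pt "0 0 0 0 0 0 0.4" --pt "0 0 0 0 0 0 0.2" --pt "0 0 0 0 0 0 0" --pt "0 0 0 0 0 0 0" --pt "0 0 0 0 0 0 0" --pt "0 0 0 0 0 0 0"

```text
time_s: 20.9
eef_pos: [0.438, 0.0114, 0.0028]
eef_rot: [0.516, -0.515, 0.484, -0.485]
wrist_force: [-2.0, -0.2, 7.6]
opening: 0.135
```

Run:
```python
from h import *
st()
```

```text
t 20.9 p [0.438  0.0114 0.0028] hd x -86.5 y [ 0.002 -0.001 -1.   ] F [-2.  -0.2  7.6] op 0.135 q [-0.25  0.25  2.08 -0.    0.81  1.26]
```

```bash
cat >> h.py <<'E'
H0=np.array([.671,.070]);H4=np.array([.566,.247]); PSI=30.7
def hook(i): 
    dr=np.array([-np.sin(np.radians(PSI)),np.cos(np.radians(PSI))]); m=(H0+H4)/2
    return m+dr*.052*(i-2)
def hang(i,th,Cx,Cz,g=.068,off=.0012,dh=0.,lat=0.):
    """eye centre at rack offset Cx (along rack x), height Cz, pitch th"""
    r=np.radians(PSI); X=np.array([np.cos(r),np.sin(r),0]);Y=np.array([-np.sin(r),np.cos(r),0])
    R=tgt(PSI-90,th,PSI); 
    C=np.r_[hook(i),0]+X*Cx+Y*lat; C[2]=Cz
    R2=R@Ro.from_rotvec([0,np.radians(dh),0]).as_matrix()
    return C-g*R[:,2]+off*R[:,1],R2
E
python3 - <<'E'
from h import *
print([hook(i).round(3) for i in range(5)])
p,R,_=cur()
a=plan(p+[0,0,.2],R)
b=hang(0,30,-.05,.29); print(b[0].round(3),b[1].round(2).tolist()); plan(*b,*a)
c=hang(0,60,.005,.211); print(c[0]);
E
```

```text
[array([0.672, 0.069]), array([0.645, 0.114]), array([0.618, 0.158]), array([0.592, 0.203]), array([0.565, 0.248])]
n 7 row [0.0, 0.0, 0.0, 0.0, -0.95, 0.0] total mm 200.0 deg 0.0
[0.578 0.014 0.255] [[0.51, 0.43, 0.74], [-0.86, 0.26, 0.44], [0.0, -0.87, 0.5]]
n 7 row [0.7, -0.63, 0.17, 0.15, -0.1, 0.7] total mm 149.9 deg 40.2
[0.64755433 0.05480019 0.15151027]
```

Emit:
step_arm --pt "0 0 0 0 -0.5 0 0" --pt "0 0 0 0 -1 0 0" --pt "0 0 0 0 -1 0 0" --pt "0 0 0 0 -1 0 0" --pt "0 0 0 0 -1 0 0" --pt "0 0 0 0 -1 0 0" --pt "0 0 0 0 -1 0 0" --pt "0 0 0 0 0 0 0" --pt "0 0 0 0 0 0 0"

```text
time_s: 21.8
eef_pos: [0.4373, 0.0116, 0.1973]
eef_rot: [0.516, -0.515, 0.484, -0.485]
wrist_force: [0.3, -0.2, -0.4]
opening: 0.135
```

Run:
```python
from h import *
st(); c=K("wrist")
im,d=ctrl.camera("wrist"); cv2.imwrite(f"pics/w11.png",im); np.save("pics/w11.npy",d)
plan(*hang(0,30,-.05,.29))
plan(*hang(0,30,-.09,.29))
```

```text
t 21.8 p [0.4373 0.0116 0.1973] hd x -86.5 y [ 0.003 -0.001 -1.   ] F [ 0.3 -0.2 -0.4] op 0.135 q [-0.25 -0.11  1.97  0.    1.27  1.26]
n 7 row [0.7, -0.63, 0.17, 0.16, -0.13, 0.72] total mm 153.7 deg 40.3
n 7 row [0.7, -0.63, 0.17, 0.21, -0.17, 0.53] total mm 124.0 deg 40.3
```

View pics/w11.png

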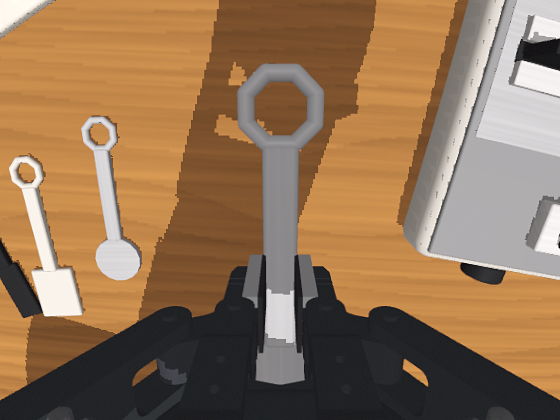

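The turner is held straight, eye centred at (281,105). I'll check its in-hand offset and plan the hang.

```bash
cat >> h.py <<'E'
def inhand(c,uv,p,R,off=.0012):
    w=rayplane(c,[uv],0)[0]; Rm=np.array(c["R"]); o=-Rm.T@np.array(c["t"]).ravel()
    P0=p-off*R[:,1]; n=R[:,1]; d=w-o; s=((P0-o)@n)/(d@n); X=o+s*d
    print("eye in tool",(R.T@(X-p)).round(4)); return X
E
python3 - <<'E'
from h import *
c=K("wrist"); p,R,_=cur(); inhand(c,(281,105),p,R)
d=np.load("pics/w11.npy")
X=[px2w(c,u,v,d[v,u]) for u,v in((246,105),(316,105),(281,71),(281,137))]
print([(R.T@(x-p)).round(4).tolist() for x in X])
E
```

```text
eye in tool [ 0.0005 -0.0012  0.0695]
[[-0.0124, -0.0031, 0.0696], [0.0132, -0.004, 0.0696], [0.0004, -0.0048, 0.0814], [0.0005, -0.0032, 0.0579]]
```

Emit:
step_arm --pt "0.7 -0.63 0.17 0.16 -0.13 0.72 0" --pt "0.7 -0.63 0.17 0.16 -0.13 0.72 0" --pt "0.7 -0.63 0.17 0.16 -0.13 0.72 0" --pt "0.7 -0.63 0.17 0.16 -0.13 0.72 0" --pt "0.7 -0.63 0.17 0.16 -0.13 0.72 0" --pt "0.7 -0.63 0.17 0.16 -0.13 0.72 0" --pt "0.7 -0.63 0.17 0.16 -0.13 0.72 0" --pt "0 0 0 0 0 0 0" --pt "0 0 0 0 0 0 0" --pt "0 0 0 0 0 0 0"

```text
time_s: 22.85
eef_pos: [0.5789, 0.0136, 0.2536]
eef_rot: [0.752, -0.435, 0.25, -0.428]
wrist_force: [-0.2, -0.0, -1.2]
opening: 0.135
```

Run:
```python
from h import *
st(); c=K("wrist")
im,d=ctrl.camera("wrist"); cv2.imwrite(f"pics/w12.png",im); np.save("pics/w12.npy",d)
plan(*hang(0,30,-.05,.29,g=.0693))
a=plan(*hang(0,30,0.001,.265,g=.0693))
for i in range(5): print(w2px(c,[np.r_[hook(i),.24],np.r_[hook(i),.215]]).round(0).tolist())
```

```text
t 22.9 p [0.5789 0.0136 0.2536] hd x -59.4 y [ 0.427  0.255 -0.868] F [-0.2 -0.  -1.2] op 0.135 q [-0.42 -0.09  1.93  0.49  1.04  0.42]
n 1 row [0.03, -0.03, -0.01, -0.01, -0.04, -0.04] total mm 1.7 deg 0.2
n 2 row [0.01, -0.01, -0.01, -0.01, 0.77, 0.51] total mm 55.2 deg 0.2
[[279.0, 70.0], [279.0, 94.0]]
[[183.0, 71.0], [193.0, 95.0]]
[[89.0, 73.0], [109.0, 96.0]]
[[2.0, 77.0], [30.0, 99.0]]
[[-77.0, 82.0], [-44.0, 102.0]]
```

View pics/w12.png

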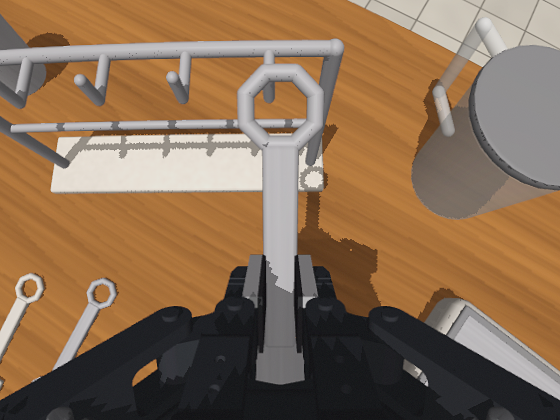

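Hook tips appear near (173,77) and (80,80), about 10 px left of my projection (183,71) and (89,73). I'll refine the hook positions.

Run:
```python
import cv2
a=cv2.imread("pics/w12.png")
cv2.imwrite("pics/w12z.png",cv2.resize(a[30:130,0:200],None,fx=4,fy=4,interpolation=cv2.INTER_CUBIC))
```

```text
(no output)
```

View pics/w12z.png

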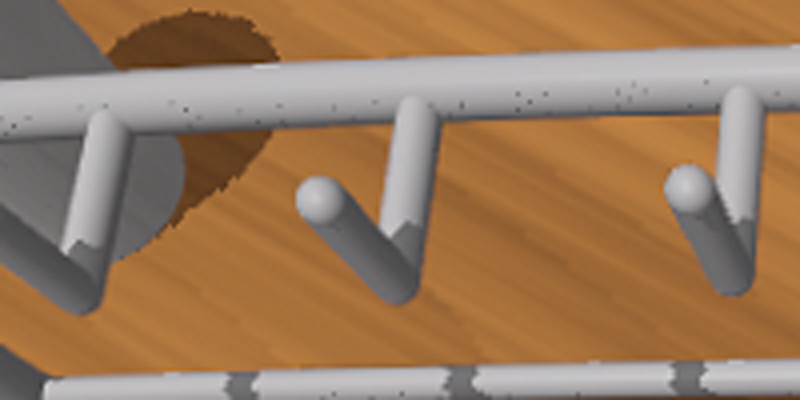

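Run:
```python
from h import *
c=K("wrist"); d=np.load("pics/w12.npy"); st()
print("tips 1,2",rayplane(c,[(172.5,77),(80,80)],.237).round(4))
print("bends 1,2,3",rayplane(c,[(183.5,98),(100,99.5),(20,102)],.215).round(4))
for u,v in((172,77),(80,80),(281,49),(150,52)): print(px2w(c,u,v,d[v,u]).round(4))
s=K("scene")
f=lambda L:[(80+x/2.8,150+y/2.8) for x,y in L]
print(rayplane(s,f([(723,58),(704,87),(684,117),(663,150),(641,184)]),.238).round(3).tolist())
cs=K("side"); im,dd=ctrl.camera("side"); cv2.imwrite("pics/sd13.png",cv2.resize(im[130:300,190:330],None,fx=4.5,fy=4.5,interpolation=cv2.INTER_CUBIC)[:600])
```

```text
t 22.9 p [0.5791 0.0137 0.2539] hd x -59.4 y [ 0.427  0.255 -0.867] F [-0.8  0.3 -0.2] op 0.136 q [-0.42 -0.09  1.93  0.49  1.04  0.42]
tips 1,2 [[0.6405 0.1186 0.237 ]
 [0.6134 0.1635 0.237 ]]
bends 1,2,3 [[0.6405 0.1179 0.215 ]
 [0.6141 0.1626 0.215 ]
 [0.5873 0.2078 0.215 ]]
[0.639  0.1167 0.2405]
[0.6124 0.1599 0.2411]
[0.6974 0.0831 0.2188]
[0.655  0.1522 0.2192]
[[0.564, 0.249, 0.238], [0.59, 0.205, 0.238], [0.616, 0.161, 0.238], [0.643, 0.116, 0.238], [0.669, 0.071, 0.238]]
```

View pics/sd13.png

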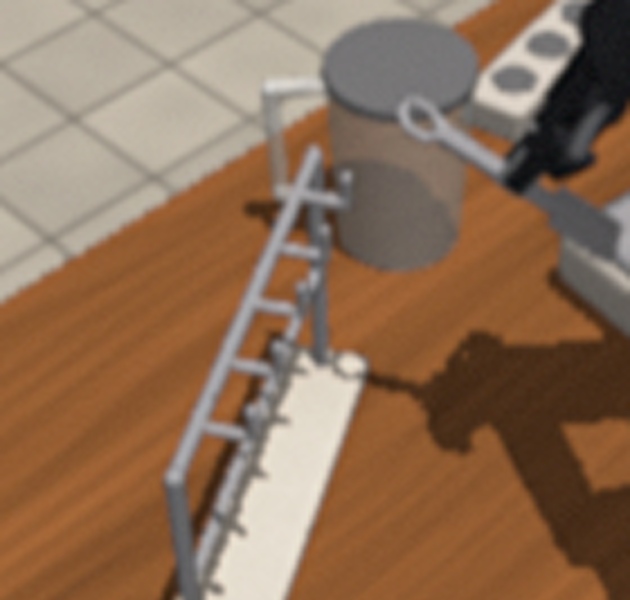

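```bash
cat >> h.py <<'E'
H0=np.array([.6148,.1622]);H4=H0; PSI=30.6
E
python3 - <<'E'
from h import *
st()
a=plan(*hang(0,30,0.001,.265,g=.0693)); b=plan(*hang(0,30,0.001,.222,g=.0693),*a)
print(a[0],b[0])
E
```

```text
t 22.9 p [0.5793 0.0137 0.2543] hd x -59.4 y [ 0.428  0.255 -0.867] F [ 0.2 -0.2  0.1] op 0.137 q [-0.42 -0.09  1.93  0.49  1.04  0.42]
n 2 row [0.01, -0.0, -0.01, -0.1, 0.76, 0.48] total mm 54.1 deg 0.2
n 2 row [0.0, 0.0, 0.0, 0.0, 0.62, -0.36] total mm 43.0 deg 0.0
[0.61745958 0.04294689 0.22931077] [0.61745958 0.04294689 0.18631077]
```

Emit:
step_arm --pt "0 0 0 -0.1 0.76 0.48 0" --pt "0 0 0 -0.1 0.76 0.48 0" --pt "0 0 0 0 0 0 0" --pt "0 0 0 0 0 0 0"

```text
time_s: 23.35
eef_pos: [0.6174, 0.0435, 0.2291]
eef_rot: [0.752, -0.435, 0.249, -0.428]
wrist_force: [-0.7, 0.5, -1.0]
opening: 0.131
```

Run:
```python
from h import *
st(); c=K("wrist")
im,d=ctrl.camera("wrist"); cv2.imwrite(f"pics/w13.png",im); np.save("pics/w13.npy",d)
for z in (.25,.235,.222): plan(*hang(0,30,0.001,z,g=.0693))
```

```text
t 23.4 p [0.6174 0.0435 0.2291] hd x -59.3 y [ 0.428  0.256 -0.867] F [-0.7  0.5 -1. ] op 0.131 q [-0.33  0.02  1.88  0.49  0.95  0.48]
n 1 row [0.01, 0.0, -0.01, 0.0, 0.44, -0.26] total mm 15.5 deg 0.1
n 2 row [0.01, 0.0, -0.01, 0.0, 0.44, -0.26] total mm 30.5 deg 0.1
n 2 row [0.01, 0.0, -0.01, 0.0, 0.63, -0.36] total mm 43.5 deg 0.1
```

View pics/w13.png

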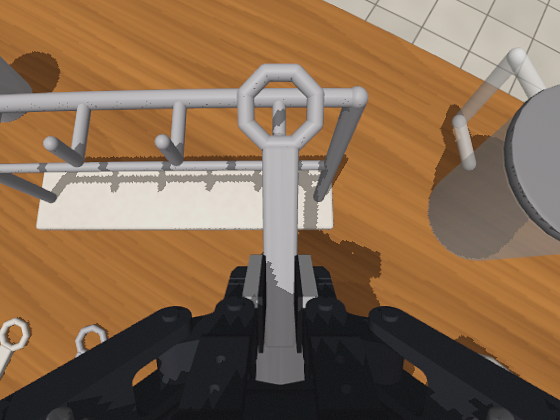

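Run:
```python
from h import *
c=K("wrist"); 
for i in range(3): print(w2px(c,[np.r_[hook(i),.237],np.r_[hook(i),.215]]).round(0).tolist())
p,R=hang(0,30,.001,.265,g=.0693); X=p+R@[0,-.0012,.0693]; print(w2px(c,X))
```

```text
[[280.0, 140.0], [280.0, 158.0]]
[[165.0, 140.0], [178.0, 158.0]]
[[54.0, 142.0], [79.0, 159.0]]
[[280.48787174 107.13924091]]
```

Now the projected hook tips match the picture (hook1 tip (164,142) against (165,140); hook2 tip (50,144) against (54,142)). Lowering.

Emit:
step_arm --pt "0 0 0 0 0.44 -0.26 0" --pt "0 0 0 0 0.44 -0.26 0" --pt "0 0 0 0 0 0 0"

```text
time_s: 23.7
eef_pos: [0.6155, 0.0428, 0.1956]
eef_rot: [0.752, -0.435, 0.251, -0.428]
wrist_force: [-0.3, 0.4, -0.7]
opening: 0.136
```

Run:
```python
from h import *
st(); c=K("wrist")
im,d=ctrl.camera("wrist"); cv2.imwrite(f"pics/w14.png",im)
im,d=ctrl.camera("side"); cv2.imwrite("pics/sd14.png",cv2.resize(im[130:260,220:340],None,fx=4.5,fy=4.5,interpolation=cv2.INTER_CUBIC))
a=plan(*hang(0,30,0.001,.218,g=.0693)); plan(*hang(0,60,.005,.2115,g=.0693),*a)
```

```text
t 23.7 p [0.6155 0.0428 0.1956] hd x -59.4 y [ 0.425  0.256 -0.868] F [-0.3  0.4 -0.7] op 0.136 q [-0.33  0.06  1.91  0.51  0.89  0.44]
n 1 row [0.02, -0.02, -0.02, -0.0, 0.47, -0.25] total mm 15.8 deg 0.2
n 5 row [1.0, 0.0, -0.0, -0.0, 0.29, 0.01] total mm 43.3 deg 30.0
```

View pics/w14.png

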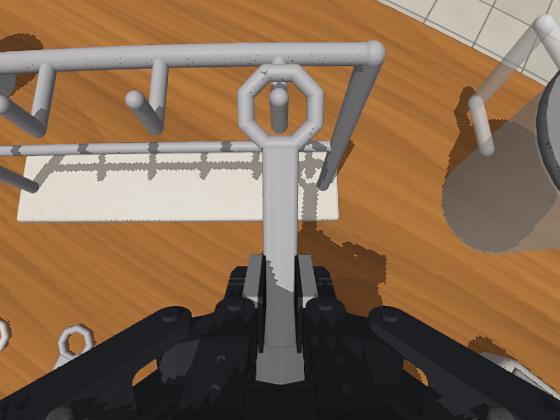

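View pics/sd14.png

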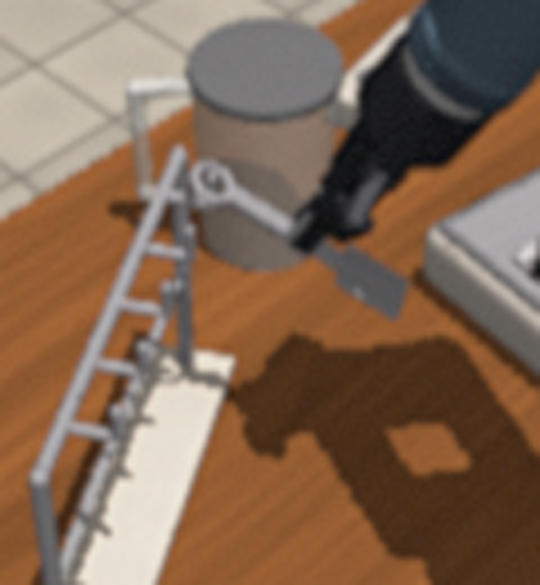

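The hook tip (280,97) stands inside the eye in the wrist view. Seating and pitching down.

Emit:
step_arm --pt "0 0 0 0 0.47 -0.25 0" --pt "0 0 0 0 0 0 0" --pt "1 0 0 0 0.29 0.01 0" --pt "1 0 0 0 0.29 0.01 0" --pt "1 0 0 0 0.29 0.01 0" --pt "1 0 0 0 0.29 0.01 0" --pt "1 0 0 0 0.29 0.01 0" --pt "0 0 0 0 0 0 0"

```text
time_s: 24.6
eef_pos: [0.6422, 0.0581, 0.1503]
eef_rot: [0.838, -0.227, 0.133, -0.478]
wrist_force: [0.3, 0.2, -0.4]
opening: 0.135
```

Run:
```python
from h import *
st(); c=K("wrist")
im,d=ctrl.camera("wrist"); cv2.imwrite(f"pics/w15.png",im)
im,d=ctrl.camera("side"); cv2.imwrite("pics/sd15.png",cv2.resize(im[130:260,220:340],None,fx=4.5,fy=4.5,interpolation=cv2.INTER_CUBIC))
plan(*hang(0,60,.005,.2115,g=.0693))
```

```text
t 24.6 p [0.6422 0.0581 0.1503] hd x -59.4 y [ 0.74   0.441 -0.507] F [ 0.3  0.2 -0.4] op 0.135 q [-0.49  0.23  2.14  1.52  0.83 -0.62]
n 1 row [0.1, -0.02, -0.03, -0.01, 0.02, -0.05] total mm 1.6 deg 0.6
```

View pics/w15.png

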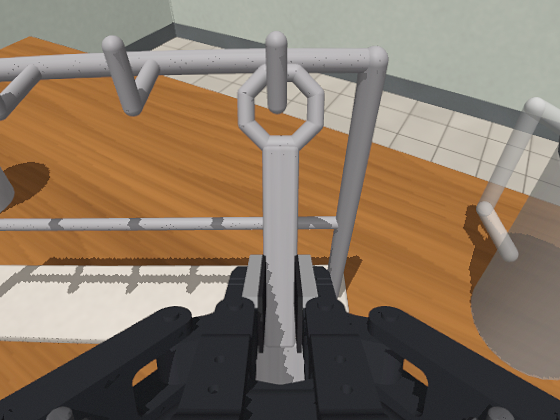

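View pics/sd15.png

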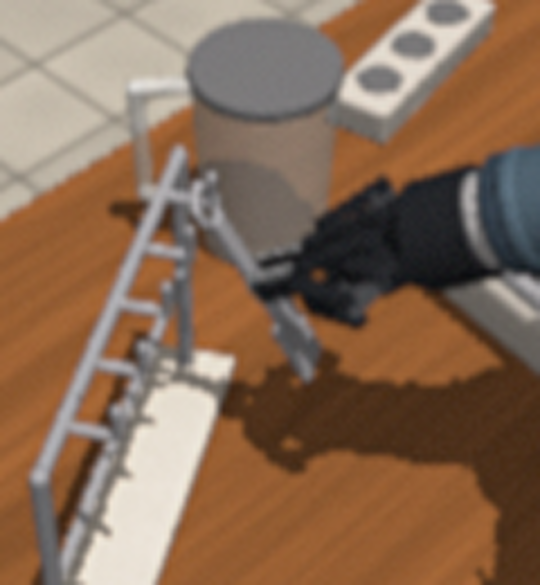

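The eye is threaded on the hook, with the post passing through the ring at (277,75). Releasing and backing off.

Emit:
step_arm --pt "0 0 0 0 0 0 0.3" --pt "0 0 0 0 0 0 0.35" --pt "0 0 0 0 0 0 0.35" --pt "0 0 0 0 -0.7 0 0.35" --pt "0 0 0 0 -1 0 0.35" --pt "0 0 0 0 -1 0 0.35" --pt "0 0 0 0 -1 0 0.35" --pt "0 0 0 0 0 0 0.5"

```text
time_s: 25.5
eef_pos: [0.5608, 0.0076, 0.2109]
eef_rot: [0.838, -0.228, 0.129, -0.479]
wrist_force: [1.4, -0.1, 0.3]
opening: 0.493
```

Run:
```python
from h import *
st()
im,d=ctrl.camera("wrist"); cv2.imwrite(f"pics/w16.png",im)
plan([.39,.16,.22],tgt(4.4-90))
im,d=ctrl.camera("side"); cv2.imwrite(f"pics/sd16.png",im)
```

```text
t 25.5 p [0.5608 0.0076 0.2109] hd x -59.4 y [ 0.743  0.438 -0.506] F [ 1.4 -0.1  0.3] op 0.493 q [-0.73 -0.07  2.29  1.28  1.03 -0.48]
n 11 row [-0.89, 0.36, -0.2, -0.61, -0.2, -0.3] total mm 229.3 deg 64.6
```

View pics/w16.png

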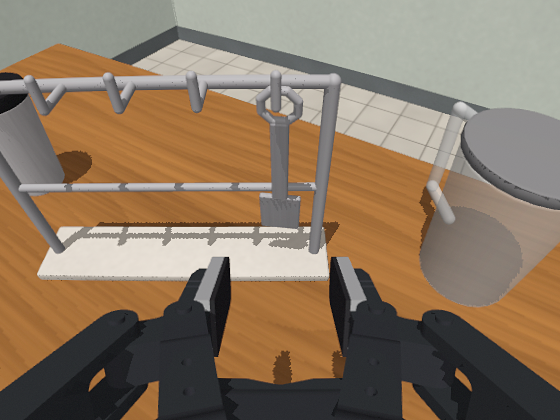

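View pics/sd16.png

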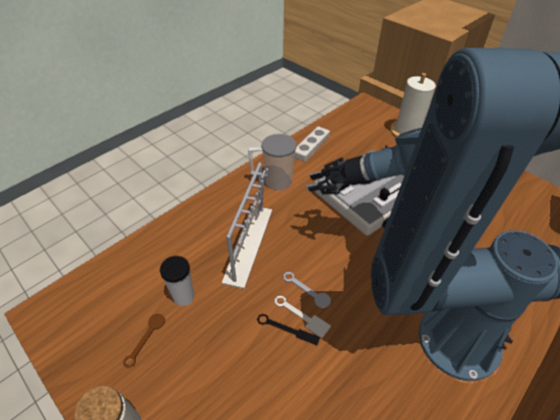

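The turner hangs freely on hook 0 (276,100), and the other utensils are unmoved. Next is the skimmer, for hook 1.

Emit:
step_arm --pt "-0.89 0.36 -0.2 -0.61 -0.2 -0.3 0.5" --pt "-0.89 0.36 -0.2 -0.61 -0.2 -0.3 0.5" --pt "-0.89 0.36 -0.2 -0.61 -0.2 -0.3 0.5" --pt "-0.89 0.36 -0.2 -0.61 -0.2 -0.3 0.5" --pt "-0.89 0.36 -0.2 -0.61 -0.2 -0.3 0.5" --pt "-0.89 0.36 -0.2 -0.61 -0.2 -0.3 0.5"

```text
time_s: 26.2
eef_pos: [0.4609, 0.0815, 0.1988]
eef_rot: [0.698, -0.398, 0.33, -0.495]
wrist_force: [-0.4, 0.5, -0.5]
opening: 0.501
```

Emit:
step_arm --pt "-0.89 0.36 -0.2 -0.61 -0.2 -0.3 0.5" --pt "-0.89 0.36 -0.2 -0.61 -0.2 -0.3 0.5" --pt "-0.89 0.36 -0.2 -0.61 -0.2 -0.3 0.5" --pt "-0.89 0.36 -0.2 -0.61 -0.2 -0.3 0.5" --pt "-0.89 0.36 -0.2 -0.61 -0.2 -0.3 0.5" --pt "0 0 0 0 0 0 0.5" --pt "0 0 0 0 0 0 0.5" --pt "0 0 0 0 0 0 0.5"

```text
time_s: 27.0
eef_pos: [0.3918, 0.1577, 0.2182]
eef_rot: [0.529, -0.516, 0.477, -0.475]
wrist_force: [0.4, -0.5, -1.0]
opening: 0.499
```

Run:
```python
from h import *
st()
im,d=ctrl.camera("wrist"); cv2.imwrite(f"pics/w17.png",im)
plan([.4019,.1727,.06],tgt(4.4-90))
```

```text
t 27.0 p [0.3918 0.1577 0.2182] hd x -84.7 y [ 0.011  0.014 -1.   ] F [ 0.4 -0.5 -1. ] op 0.499 q [ 0.09 -0.18  1.99  0.01  1.31  1.56]
n 6 row [-0.02, 0.02, -0.02, -0.07, 0.88, 0.06] total mm 159.4 deg 1.4
```

View pics/w17.png

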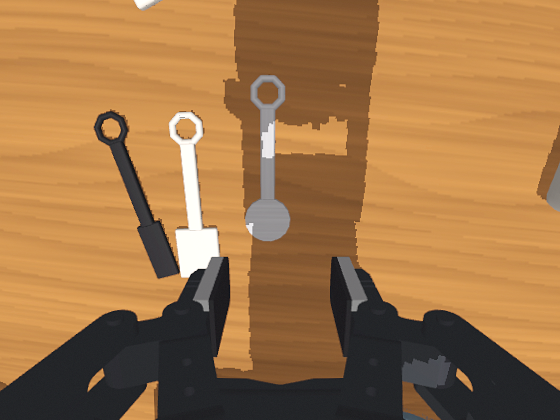

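Run:
```python
from h import *
c=K("wrist")
G,h=uten(c,(267.5,92),(267.3,200)); 
uten(c,(186,128),(196,229)); uten(c,(111,127.5),(151,225))
plan([G[0],G[1],.06],tgt(h-90))
```

```text
eye [0.4699 0.1789 0.004 ] jun [0.3658 0.1703 0.004 ] L(103) 0.1045 hd 4.7 grasp [0.4022 0.1733 0.004 ]
eye [0.4298 0.2544 0.004 ] jun [0.3278 0.2413 0.004 ] L(103) 0.1029 hd 7.3 grasp [0.3624 0.2458 0.004 ]
eye [0.4242 0.3285 0.004 ] jun [0.3274 0.2886 0.004 ] L(103) 0.1046 hd 22.4 grasp [0.3613 0.3026 0.004 ]
n 6 row [-0.02, 0.02, -0.02, -0.08, 0.88, 0.06] total mm 159.5 deg 1.2
```

Emit:
step_arm --pt "-0.02 0.02 -0.02 -0.08 0.88 0.06 0.5" --pt "-0.02 0.02 -0.02 -0.08 0.88 0.06 0.5" --pt "-0.02 0.02 -0.02 -0.08 0.88 0.06 0.5" --pt "-0.02 0.02 -0.02 -0.08 0.88 0.06 0.5" --pt "-0.02 0.02 -0.02 -0.08 0.88 0.06 0.5" --pt "-0.02 0.02 -0.02 -0.08 0.88 0.06 0.5" --pt "0 0 0 0 0 0 0.5" --pt "0 0 0 0 0 0 0.5"

```text
time_s: 27.85
eef_pos: [0.4023, 0.1738, 0.061]
eef_rot: [-0.519, 0.52, -0.48, 0.479]
wrist_force: [-0.1, 0.7, 0.4]
opening: 0.497
```

Run:
```python
from h import *
st()
im,d=ctrl.camera("wrist"); cv2.imwrite(f"pics/w18.png",im)
plan([.4022,.1733,.003],tgt(4.7-90))
```

```text
t 27.9 p [0.4023 0.1738 0.061 ] hd x -85.5 y [-0.001  0.    -1.   ] F [-0.1  0.7  0.4] op 0.497 q [0.14 0.12 2.07 0.   0.95 1.63]
n 2 row [-0.0, -0.01, -0.0, 0.01, 0.98, -0.02] total mm 58.8 deg 0.2
```

View pics/w18.png

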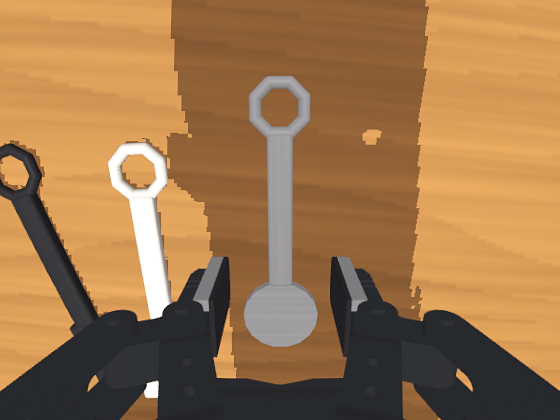

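Emit:
step_arm --pt "0 0 0 0 0.97 -0.02 0.5" --pt "0 0 0 0 0.97 -0.02 0.5" --pt "0 0 0 0 0 0 0.4" --pt "0 0 0 0 0 0 0.2" --pt "0 0 0 0 0 0 0" --pt "0 0 0 0 0 0 0" --pt "0 0 0 0 0 0 0" --pt "0 0 0 0 0 0 0"

```text
time_s: 28.7
eef_pos: [0.403, 0.1745, 0.0046]
eef_rot: [0.52, -0.519, 0.479, -0.48]
wrist_force: [-2.0, -1.8, 8.2]
opening: 0.133
```

Emit:
step_arm --pt "0 0 0 0 -0.5 0 0" --pt "0 0 0 0 -1 0 0" --pt "0 0 0 0 -1 0 0" --pt "0 0 0 0 -1 0 0" --pt "0 0 0 0 -1 0 0" --pt "0 0 0 0 -1 0 0" --pt "0 0 0 0 -1 0 0" --pt "0 0 0 0 0 0 0" --pt "0 0 0 0 0 0 0"

```text
time_s: 29.6
eef_pos: [0.402, 0.1744, 0.1988]
eef_rot: [0.52, -0.519, 0.479, -0.48]
wrist_force: [-1.0, -0.1, -1.1]
opening: 0.134
```

Run:
```python
from h import *
st(); c=K("wrist")
im,d=ctrl.camera("wrist"); cv2.imwrite(f"pics/w19.png",im); np.save("pics/w19.npy",d)
plan(*hang(1,30,-.05,.29,g=.0693))
```

```text
t 29.6 p [0.402  0.1744 0.1988] hd x -85.4 y [ 0.002  0.001 -1.   ] F [-1.  -0.1 -1.1] op 0.134 q [ 0.14 -0.11  1.97  0.    1.27  1.63]
n 7 row [0.7, -0.61, 0.16, 0.7, -0.16, 0.58] total mm 192.8 deg 39.5
```

View pics/w19.png

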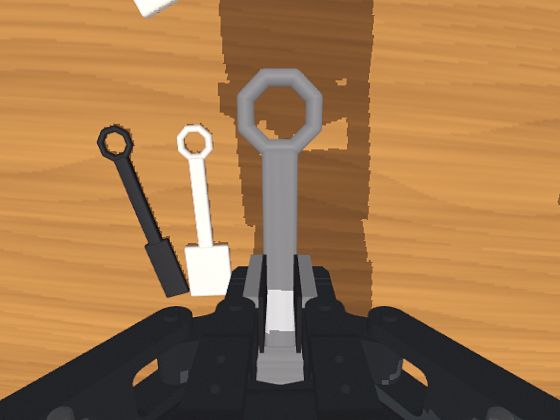

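Run:
```python
from h import *
c=K("wrist"); p,R,_=cur(); inhand(c,(280,111),p,R,off=-.0006)
plan(*hang(1,30,-.04,.29,g=.0677,off=-.0006),n=8)
```

```text
eye in tool [0.0001 0.0006 0.0673]
n 8 row [0.61, -0.53, 0.14, 0.6, -0.14, 0.55] total mm 197.4 deg 39.5
```

Emit:
step_arm --pt "0.61 -0.53 0.14 0.6 -0.14 0.55 0" --pt "0.61 -0.53 0.14 0.6 -0.14 0.55 0" --pt "0.61 -0.53 0.14 0.6 -0.14 0.55 0" --pt "0.61 -0.53 0.14 0.6 -0.14 0.55 0" --pt "0.61 -0.53 0.14 0.6 -0.14 0.55 0" --pt "0.61 -0.53 0.14 0.6 -0.14 0.55 0" --pt "0.61 -0.53 0.14 0.6 -0.14 0.55 0" --pt "0.61 -0.53 0.14 0.6 -0.14 0.55 0" --pt "0 0 0 0 0 0 0" --pt "0 0 0 0 0 0 0"

```text
time_s: 30.65
eef_pos: [0.5544, 0.0671, 0.2546]
eef_rot: [0.75, -0.436, 0.251, -0.428]
wrist_force: [-0.5, 0.2, -1.7]
opening: 0.129
```

Run:
```python
from h import *
st(); c=K("wrist")
im,d=ctrl.camera("wrist"); cv2.imwrite(f"pics/w20.png",im)
a=plan(*hang(1,30,0.001,.262,g=.0675,off=-.0006)); b=plan(*hang(1,30,0.001,.235,g=.0675,off=-.0006),*a)
for i in range(4): print(w2px(c,[np.r_[hook(i),.237],np.r_[hook(i),.215]]).round(0).tolist())
```

```text
t 30.6 p [0.5544 0.0671 0.2546] hd x -59.6 y [ 0.424  0.252 -0.87 ] F [-0.5  0.2 -1.7] op 0.129 q [-0.32 -0.17  2.    0.46  1.01  0.54]
n 2 row [0.04, -0.01, -0.01, 0.02, 0.73, 0.4] total mm 49.8 deg 0.5
n 1 row [0.0, 0.0, 0.0, 0.0, 0.78, -0.45] total mm 27.0 deg 0.0
[[377.0, 86.0], [368.0, 106.0]]
[[281.0, 86.0], [281.0, 105.0]]
[[186.0, 87.0], [195.0, 106.0]]
[[93.0, 89.0], [110.0, 108.0]]
```

View pics/w20.png

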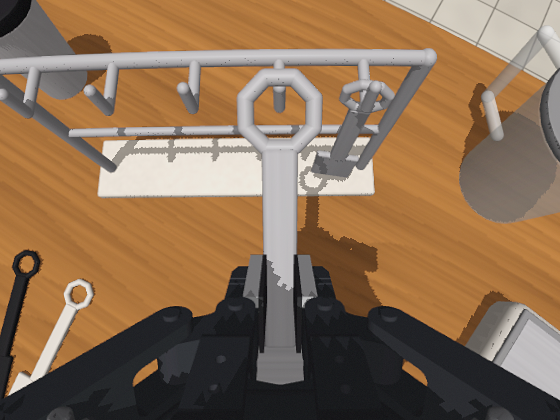

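Hook predictions match (hook2 tip seen at (186,88)). Lowering onto hook 1.

Emit:
step_arm --pt "0.04 0 0 0.02 0.73 0.4 0" --pt "0.04 0 0 0.02 0.73 0.4 0" --pt "0 0 0 0 0 0 0" --pt "0 0 0 0 0.39 -0.22 0" --pt "0 0 0 0 0.39 -0.22 0" --pt "0 0 0 0 0 0 0"

```text
time_s: 31.3
eef_pos: [0.591, 0.0886, 0.2005]
eef_rot: [0.753, -0.433, 0.249, -0.428]
wrist_force: [-1.0, -0.5, -0.6]
opening: 0.13
```

Run:
```python
from h import *
st(); c=K("wrist")
im,d=ctrl.camera("wrist"); cv2.imwrite(f"pics/w21.png",im)
k=dict(g=.0675,off=-.0006)
a=plan(*hang(1,30,0.001,.218,**k)); b=plan(*hang(1,60,0.005,.2115,**k),*a)
```

```text
t 31.3 p [0.591  0.0886 0.2005] hd x -59.4 y [ 0.429  0.257 -0.866] F [-1.  -0.5 -0.6] op 0.13 q [-0.25 -0.01  1.97  0.49  0.86  0.53]
n 1 row [-0.02, -0.01, -0.01, 0.01, 0.49, -0.3] total mm 17.1 deg 0.2
n 5 row [1.0, 0.0, -0.0, 0.0, 0.29, 0.0] total mm 42.4 deg 30.0
```

View pics/w21.png

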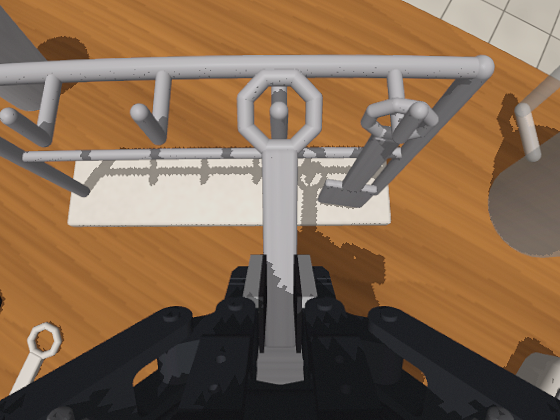

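Tip at (279,110) is centred inside the eye.

Emit:
step_arm --pt "0 0 0 0 0.5 -0.3 0" --pt "0 0 0 0 0 0 0" --pt "1 0 0 0 0.29 0 0" --pt "1 0 0 0 0.29 0 0" --pt "1 0 0 0 0.29 0 0" --pt "1 0 0 0 0.29 0 0" --pt "1 0 0 0 0.29 0 0" --pt "0 0 0 0 0 0 0"

```text
time_s: 32.15
eef_pos: [0.6139, 0.1033, 0.1539]
eef_rot: [0.836, -0.239, 0.141, -0.473]
wrist_force: [0.1, -0.0, -0.5]
opening: 0.13
```

Run:
```python
from h import *
st(); c=K("wrist")
im,d=ctrl.camera("wrist"); cv2.imwrite(f"pics/w22.png",im)
```

```text
t 32.1 p [0.6139 0.1033 0.1539] hd x -59.2 y [ 0.724  0.438 -0.533] F [ 0.1 -0.  -0.5] op 0.13 q [-0.41  0.14  2.21  1.53  0.76 -0.57]
```

View pics/w22.png

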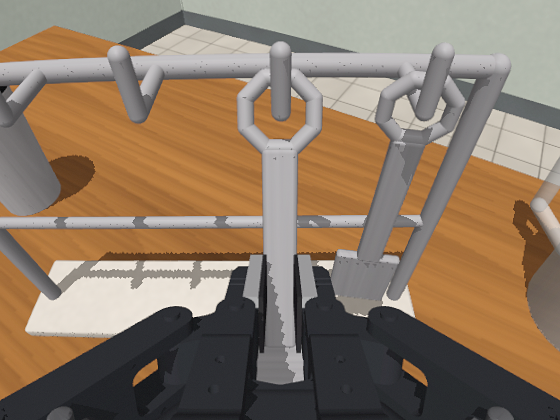

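Emit:
step_arm --pt "0 0 0 0 0 0 0.3" --pt "0 0 0 0 0 0 0.3" --pt "0 0 0 0 0 0 0.3" --pt "0 0 0 0 -0.7 0 0.3" --pt "0 0 0 0 -1 0 0.3" --pt "0 0 0 0 -1 0 0.35" --pt "0 0 0 0 -1 0 0.35" --pt "0 0 0 0 0 0 0.5"

```text
time_s: 33.0
eef_pos: [0.5346, 0.0533, 0.2174]
eef_rot: [0.836, -0.24, 0.136, -0.474]
wrist_force: [0.3, 0.3, 0.2]
opening: 0.493
```

Run:
```python
from h import *
st()
im,d=ctrl.camera("wrist"); cv2.imwrite(f"pics/w23.png",im)
im,d=ctrl.camera("side"); cv2.imwrite(f"pics/sd23.png",im)
plan([.365,.30,.22],tgt(22.4-90))
```

```text
t 33.0 p [0.5346 0.0533 0.2174] hd x -59.1 y [ 0.727  0.434 -0.531] F [0.3 0.3 0.2] op 0.493 q [-0.66 -0.21  2.36  1.24  0.99 -0.38]
n 10 row [-0.96, 0.13, -0.07, -0.99, -0.07, -0.12] total mm 299.0 deg 58.4
```

View pics/w23.png

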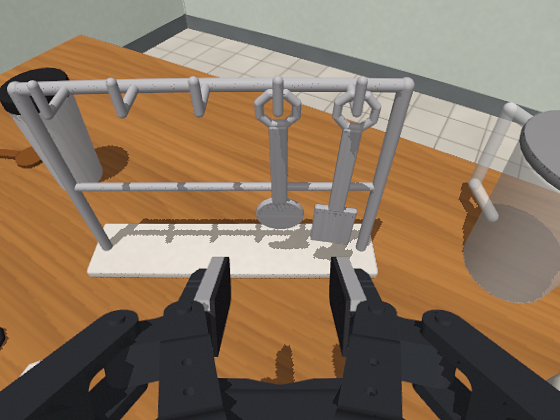

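View pics/sd23.png

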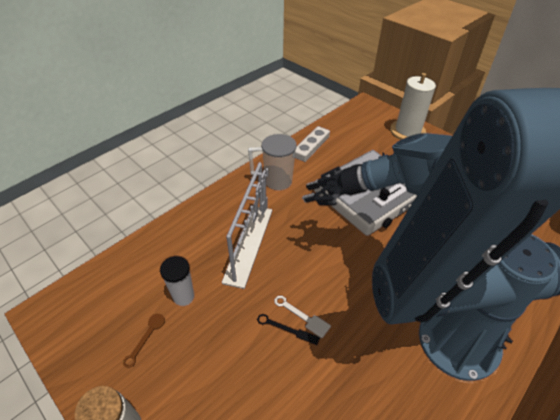

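Both hang well (skimmer on hook 1, turner on hook 0). Next is the stirrer, for hook 2.

Emit:
step_arm --pt "-0.96 0.13 -0.07 -0.99 -0.07 -0.12 0.4" --pt "-0.96 0.13 -0.07 -0.99 -0.07 -0.12 0.4" --pt "-0.96 0.13 -0.07 -0.99 -0.07 -0.12 0.4" --pt "-0.96 0.13 -0.07 -0.99 -0.07 -0.12 0.4" --pt "-0.96 0.13 -0.07 -0.99 -0.07 -0.12 0.4" --pt "-0.96 0.13 -0.07 -0.99 -0.07 -0.12 0.4"

```text
time_s: 33.7
eef_pos: [0.4375, 0.1862, 0.2105]
eef_rot: [0.73, -0.44, 0.287, -0.438]
wrist_force: [0.6, 0.1, -0.8]
opening: 0.4
```

Emit:
step_arm --pt "-0.96 0.13 -0.07 -0.99 -0.07 -0.12 0.4" --pt "-0.96 0.13 -0.07 -0.99 -0.07 -0.12 0.4" --pt "-0.96 0.13 -0.07 -0.99 -0.07 -0.12 0.4" --pt "-0.96 0.13 -0.07 -0.99 -0.07 -0.12 0.4" --pt "0 0 0 0 0 0 0.4" --pt "0 0 0 0 0 0 0.4" --pt "0 0 0 0 0 0 0.4"

```text
time_s: 34.4
eef_pos: [0.3718, 0.2845, 0.2167]
eef_rot: [0.614, -0.568, 0.382, -0.394]
wrist_force: [0.1, -0.4, 0.3]
opening: 0.401
```

Run:
```python
from h import *
st()
im,d=ctrl.camera("wrist"); cv2.imwrite(f"pics/w24.png",im)
```

```text
t 34.4 p [0.3718 0.2845 0.2167] hd x -66.5 y [ 0.049  0.045 -0.998] F [ 0.1 -0.4  0.3] op 0.401 q [ 0.38 -0.1   1.93  0.02  1.25  1.54]
```

View pics/w24.png

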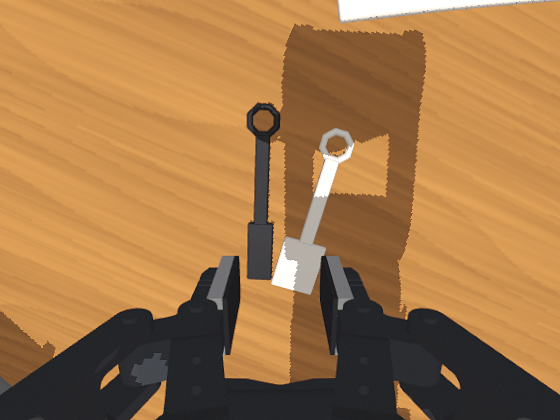

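Run:
```python
from h import *
c=K("wrist"); st()
G,h=uten(c,(263,120.5),(260.5,223)); uten(c,(337,146),(307,243))
plan([G[0],G[1],.06],tgt(h-90))
```

```text
t 34.5 p [0.372  0.2841 0.217 ] hd x -66.6 y [ 0.05   0.045 -0.998] F [ 0.2 -0.1  0. ] op 0.401 q [ 0.38 -0.1   1.93  0.02  1.25  1.54]
eye [0.4231 0.3287 0.004 ] jun [0.3284 0.2915 0.004 ] L(103) 0.1017 hd 21.5 grasp [0.3598 0.3038 0.004 ]
eye [0.4294 0.2536 0.004 ] jun [0.328  0.2396 0.004 ] L(103) 0.1023 hd 7.9 grasp [0.3621 0.2443 0.004 ]
n 6 row [-0.1, 0.05, -0.04, -0.12, 0.87, -0.05] total mm 158.7 deg 4.3
```

Emit:
step_arm --pt "-0.1 0.05 -0.04 -0.12 0.87 -0.05 0.4" --pt "-0.1 0.05 -0.04 -0.12 0.87 -0.05 0.4" --pt "-0.1 0.05 -0.04 -0.12 0.87 -0.05 0.4" --pt "-0.1 0.05 -0.04 -0.12 0.87 -0.05 0.4" --pt "-0.1 0.05 -0.04 -0.12 0.87 -0.05 0.4" --pt "-0.1 0.05 -0.04 -0.12 0.87 -0.05 0.4" --pt "0 0 0 0 0 0 0.4" --pt "0 0 0 0 0 0 0.4"

```text
time_s: 35.25
eef_pos: [0.3605, 0.3043, 0.0615]
eef_rot: [-0.584, 0.585, -0.397, 0.399]
wrist_force: [0.0, -0.4, 0.8]
opening: 0.399
```

Run:
```python
from h import *
st()
im,d=ctrl.camera("wrist"); cv2.imwrite(f"pics/w25.png",im)
plan([.3598,.3038,.003],tgt(21.7-90))
```

```text
t 35.2 p [0.3605 0.3043 0.0615] hd x -68.5 y [ 0.002 -0.002 -1.   ] F [ 0.  -0.4  0.8] op 0.399 q [ 0.45  0.19  1.99 -0.    0.96  1.65]
n 2 row [-0.01, -0.01, 0.01, 0.0, 0.99, -0.03] total mm 59.4 deg 0.3
```

View pics/w25.png

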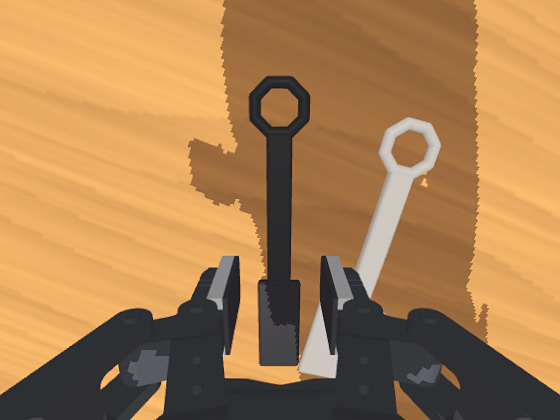

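The stirrer is aligned at (280,200), with the scraper clear of the right finger. Gripping.

Emit:
step_arm --pt "0 0 0 0 0.98 -0.02 0.4" --pt "0 0 0 0 0.98 -0.02 0.4" --pt "0 0 0 0 0 0 0.4" --pt "0 0 0 0 0 0 0.2" --pt "0 0 0 0 0 0 0" --pt "0 0 0 0 0 0 0" --pt "0 0 0 0 0 0 0"

```text
time_s: 36.0
eef_pos: [0.3609, 0.3051, 0.0044]
eef_rot: [0.586, -0.584, 0.396, -0.399]
wrist_force: [-1.5, -2.3, 9.3]
opening: 0.132
```

Emit:
step_arm --pt "0 0 0 0 -0.5 0 0" --pt "0 0 0 0 -1 0 0" --pt "0 0 0 0 -1 0 0" --pt "0 0 0 0 -1 0 0" --pt "0 0 0 0 -1 0 0" --pt "0 0 0 0 -1 0 0" --pt "0 0 0 0 -1 0 0" --pt "0 0 0 0 0 0 0" --pt "0 0 0 0 0 0 0"

```text
time_s: 36.9
eef_pos: [0.3594, 0.3052, 0.1986]
eef_rot: [0.585, -0.584, 0.396, -0.399]
wrist_force: [-0.4, 0.6, -0.9]
opening: 0.132
```

Run:
```python
from h import *
st(); c=K("wrist")
im,d=ctrl.camera("wrist"); cv2.imwrite(f"pics/w26.png",im); np.save("pics/w26.npy",d)
p,R,_=cur(); inhand(c,(280,110),p,R,off=0)
plan(*hang(2,30,-.04,.29,g=.068,off=0))
```

```text
t 36.9 p [0.3594 0.3052 0.1986] hd x -68.4 y [ 0.005 -0.001 -1.   ] F [-0.4  0.6 -0.9] op 0.132 q [ 0.45 -0.02  1.9  -0.    1.27  1.65]
eye in tool [-0.0002  0.      0.0685]
n 9 row [0.55, -0.16, 0.05, 0.92, -0.16, 0.31] total mm 264.4 deg 31.2
```

View pics/w26.png

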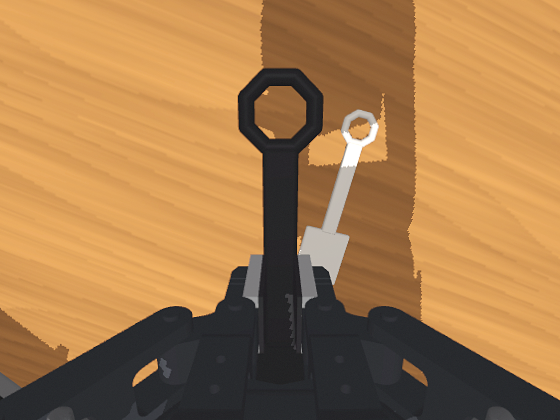

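Emit:
step_arm --pt "0.55 -0.16 0.05 0.92 -0.16 0.31 0" --pt "0.55 -0.16 0.05 0.92 -0.16 0.31 0" --pt "0.55 -0.16 0.05 0.92 -0.16 0.31 0" --pt "0.55 -0.16 0.05 0.92 -0.16 0.31 0" --pt "0.55 -0.16 0.05 0.92 -0.16 0.31 0" --pt "0.55 -0.16 0.05 0.92 -0.16 0.31 0" --pt "0.55 -0.16 0.05 0.92 -0.16 0.31 0" --pt "0.55 -0.16 0.05 0.92 -0.16 0.31 0" --pt "0.55 -0.16 0.05 0.92 -0.16 0.31 0" --pt "0 0 0 0 0 0 0"

```text
time_s: 37.95
eef_pos: [0.531, 0.1077, 0.2553]
eef_rot: [0.751, -0.434, 0.251, -0.43]
wrist_force: [-1.0, 0.4, -1.1]
opening: 0.128
```

Emit:
step_arm --pt "0 0 0 0 0 0 0"

```text
time_s: 38.05
eef_pos: [0.5292, 0.1102, 0.2545]
eef_rot: [0.751, -0.435, 0.252, -0.428]
wrist_force: [-0.4, 0.5, -1.2]
opening: 0.13
```

Run:
```python
from h import *
st(); c=K("wrist")
im,d=ctrl.camera("wrist"); cv2.imwrite(f"pics/w27.png",im)
k=dict(g=.068,off=0)
a=plan(*hang(2,30,0.001,.262,**k)); b=plan(*hang(2,30,0.001,.235,**k),*a)
for i in range(5): print(w2px(c,[np.r_[hook(i),.237],np.r_[hook(i),.215]]).round(0).tolist())
```

```text
t 38.0 p [0.5292 0.1102 0.2545] hd x -59.6 y [ 0.424  0.255 -0.869] F [-0.4  0.5 -1.2] op 0.13 q [-0.23 -0.23  2.05  0.43  0.98  0.63]
n 2 row [0.03, -0.02, -0.02, -0.01, 0.73, 0.39] total mm 49.7 deg 0.5
n 1 row [0.0, 0.0, 0.0, 0.0, 0.78, -0.45] total mm 27.0 deg 0.0
[[467.0, 87.0], [450.0, 107.0]]
[[373.0, 86.0], [365.0, 106.0]]
[[278.0, 86.0], [278.0, 106.0]]
[[182.0, 87.0], [191.0, 107.0]]
[[89.0, 90.0], [107.0, 109.0]]
```

View pics/w27.png

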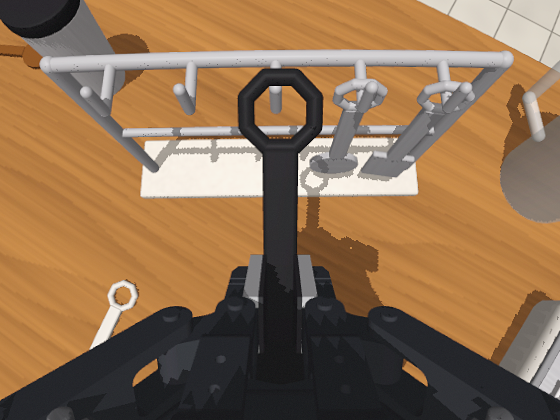

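Emit:
step_arm --pt "0.03 0 0 -0.02 0.73 0.39 0" --pt "0.03 0 0 -0.02 0.73 0.39 0" --pt "0 0 0 0 0 0 0" --pt "0 0 0 0 0.39 -0.22 0" --pt "0 0 0 0 0.39 -0.22 0" --pt "0 0 0 0 0 0 0"

```text
time_s: 38.7
eef_pos: [0.5638, 0.134, 0.2]
eef_rot: [0.753, -0.433, 0.251, -0.428]
wrist_force: [-0.3, -0.4, -0.8]
opening: 0.127
```

Run:
```python
from h import *
st(); c=K("wrist")
im,d=ctrl.camera("wrist"); cv2.imwrite(f"pics/w28.png",im)
k=dict(g=.068,off=0)
a=plan(*hang(2,30,0.001,.218,**k)); b=plan(*hang(2,60,0.005,.2115,**k),*a)
```

```text
t 38.7 p [0.5638 0.134  0.2   ] hd x -59.4 y [ 0.427  0.259 -0.867] F [-0.3 -0.4 -0.8] op 0.127 q [-0.16 -0.07  2.03  0.46  0.82  0.63]
n 1 row [-0.0, -0.04, -0.04, 0.04, 0.5, -0.29] total mm 17.4 deg 0.3
n 5 row [1.0, 0.0, -0.0, -0.0, 0.29, 0.0] total mm 42.7 deg 30.0
```

View pics/w28.png

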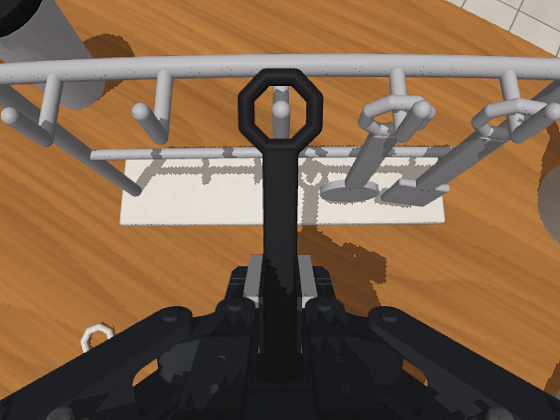

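Tip of hook 2 (281,108) is inside the eye. Seating.

Emit:
step_arm --pt "0 0 0 0.03 0.5 -0.29 0" --pt "0 0 0 0 0 0 0" --pt "1 0 0 0 0.29 0 0" --pt "1 0 0 0 0.29 0 0" --pt "1 0 0 0 0.29 0 0" --pt "1 0 0 0 0.29 0 0" --pt "1 0 0 0 0.29 0 0" --pt "0 0 0 0 0 0 0" --pt "0 0 0 0 0 0 0"

```text
time_s: 39.65
eef_pos: [0.5857, 0.1493, 0.1573]
eef_rot: [0.833, -0.256, 0.152, -0.466]
wrist_force: [-0.7, 0.3, -0.6]
opening: 0.129
```

Run:
```python
from h import *
st(); c=K("wrist")
im,d=ctrl.camera("wrist"); cv2.imwrite(f"pics/w29.png",im)
```

```text
t 39.6 p [0.5857 0.1493 0.1573] hd x -58.7 y [ 0.699  0.435 -0.568] F [-0.7  0.3 -0.6] op 0.129 q [-0.3   0.06  2.26  1.49  0.67 -0.46]
```

View pics/w29.png

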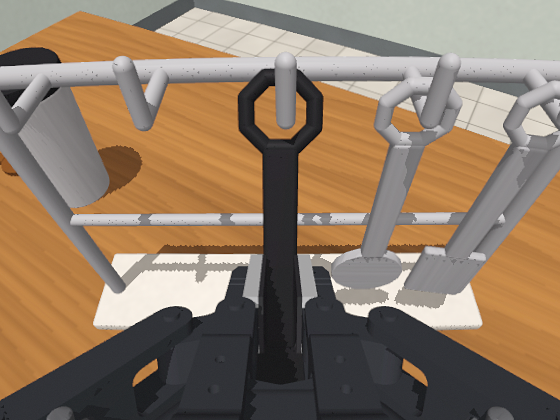

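Emit:
step_arm --pt "0 0 0 0 0 0 0.3" --pt "0 0 0 0 0 0 0.3" --pt "0 0 0 0 0 0 0.3" --pt "0 0 0 0 -0.7 0 0.3" --pt "0 0 0 0 -1 0 0.3" --pt "0 0 0 0 -1 0 0.35" --pt "0 0 0 0 -1 0 0.35" --pt "0 0 0 0 0 0 0.4"

```text
time_s: 40.5
eef_pos: [0.508, 0.0997, 0.2226]
eef_rot: [0.833, -0.255, 0.148, -0.468]
wrist_force: [-0.1, -0.1, 0.0]
opening: 0.4
```

Run:
```python
from h import *
st()
im,d=ctrl.camera("wrist"); cv2.imwrite(f"pics/w30.png",im)
im,d=ctrl.camera("side"); cv2.imwrite(f"pics/sd30.png",im)
plan([.365,.24,.22],tgt(7.7-90))
```

```text
t 40.5 p [0.508  0.0997 0.2226] hd x -58.8 y [ 0.704  0.431 -0.564] F [-0.1 -0.1  0. ] op 0.4 q [-0.56 -0.35  2.42  1.17  0.93 -0.21]
n 10 row [-0.91, 0.35, -0.2, -0.61, -0.13, -0.27] total mm 200.1 deg 59.9
```

View pics/w30.png

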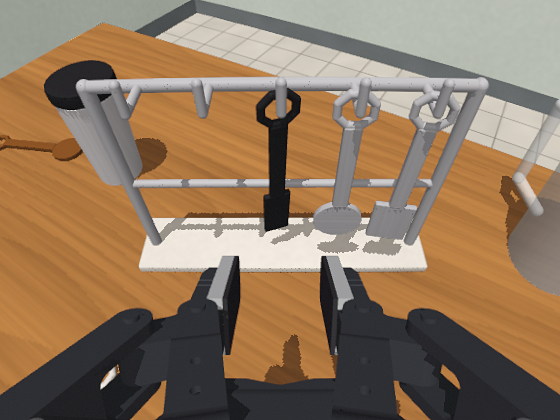

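View pics/sd30.png

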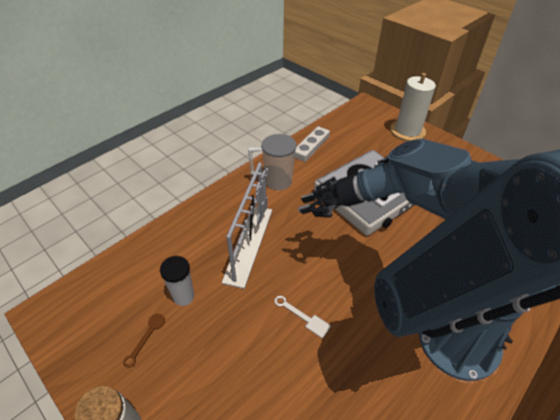

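Three are hung. The last is the scraper (eye at (281,301) in the side view), for hook 4.

Emit:
step_arm --pt "-0.91 0.35 -0.2 -0.61 -0.13 -0.27 0.5" --pt "-0.91 0.35 -0.2 -0.61 -0.13 -0.27 0.5" --pt "-0.91 0.35 -0.2 -0.61 -0.13 -0.27 0.5" --pt "-0.91 0.35 -0.2 -0.61 -0.13 -0.27 0.5" --pt "-0.91 0.35 -0.2 -0.61 -0.13 -0.27 0.5"

```text
time_s: 41.1
eef_pos: [0.437, 0.1587, 0.207]
eef_rot: [0.727, -0.392, 0.301, -0.476]
wrist_force: [-1.1, -1.0, -0.2]
opening: 0.502
```

Emit:
step_arm --pt "-0.91 0.35 -0.2 -0.61 -0.13 -0.27 0.5" --pt "-0.91 0.35 -0.2 -0.61 -0.13 -0.27 0.5" --pt "-0.91 0.35 -0.2 -0.61 -0.13 -0.27 0.5" --pt "-0.91 0.35 -0.2 -0.61 -0.13 -0.27 0.5" --pt "-0.91 0.35 -0.2 -0.61 -0.13 -0.27 0.5" --pt "0 0 0 0 0 0 0.5" --pt "0 0 0 0 0 0 0.5" --pt "0 0 0 0 0 0 0.5"

```text
time_s: 41.9
eef_pos: [0.3686, 0.2317, 0.2162]
eef_rot: [0.56, -0.522, 0.448, -0.462]
wrist_force: [-0.5, -0.1, -0.0]
opening: 0.496
```

Run:
```python
from h import *
st()
im,d=ctrl.camera("wrist"); cv2.imwrite(f"pics/w31.png",im)
```

```text
t 41.9 p [0.3686 0.2317 0.2162] hd x -80.1 y [ 0.05   0.028 -0.998] F [-0.5 -0.1 -0. ] op 0.496 q [ 0.28 -0.18  2.    0.01  1.27  1.67]
```

View pics/w31.png

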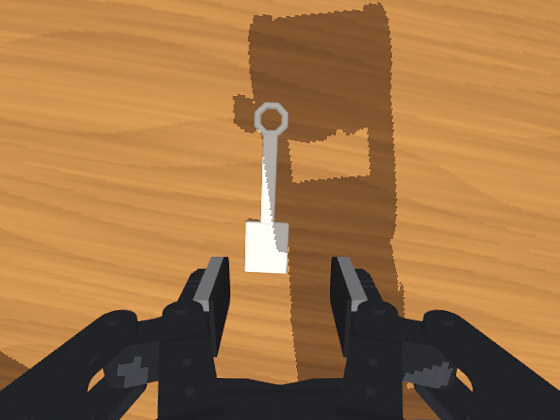

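Run:
```python
from h import *
c=K("wrist"); st()
G,h=uten(c,(271,120),(267.5,222))
plan([G[0],G[1],.06],tgt(h-90))
```

```text
t 42.0 p [0.3687 0.2314 0.2166] hd x -80.2 y [ 0.05   0.028 -0.998] F [ 0.3 -0.6  0.2] op 0.499 q [ 0.28 -0.18  2.    0.01  1.27  1.67]
eye [0.4287 0.2544 0.004 ] jun [0.3286 0.2411 0.004 ] L(103) 0.101 hd 7.6 grasp [0.3613 0.2454 0.004 ]
n 6 row [-0.09, 0.06, -0.03, -0.07, 0.87, -0.06] total mm 157.4 deg 4.0
```

Emit:
step_arm --pt "-0.09 0.06 -0.03 -0.07 0.87 -0.06 0.5" --pt "-0.09 0.06 -0.03 -0.07 0.87 -0.06 0.5" --pt "-0.09 0.06 -0.03 -0.07 0.87 -0.06 0.5" --pt "-0.09 0.06 -0.03 -0.07 0.87 -0.06 0.5" --pt "-0.09 0.06 -0.03 -0.07 0.87 -0.06 0.5" --pt "-0.09 0.06 -0.03 -0.07 0.87 -0.06 0.5" --pt "0 0 0 0 0 0 0.5" --pt "0 0 0 0 0 0 0.5"

```text
time_s: 42.75
eef_pos: [0.361, 0.2446, 0.0611]
eef_rot: [-0.532, 0.532, -0.467, 0.465]
wrist_force: [1.0, 0.5, -0.0]
opening: 0.499
```

Run:
```python
from h import *
st()
im,d=ctrl.camera("wrist"); cv2.imwrite(f"pics/w32.png",im)
plan([.3613,.2454,.003],tgt(7.6-90))
```

```text
t 42.8 p [0.361  0.2446 0.0611] hd x -82.4 y [-0.003  0.001 -1.   ] F [ 1.   0.5 -0. ] op 0.499 q [0.32 0.12 2.07 0.   0.95 1.76]
n 2 row [0.0, 0.0, -0.01, -0.01, 0.98, -0.01] total mm 58.9 deg 0.1
```

View pics/w32.png

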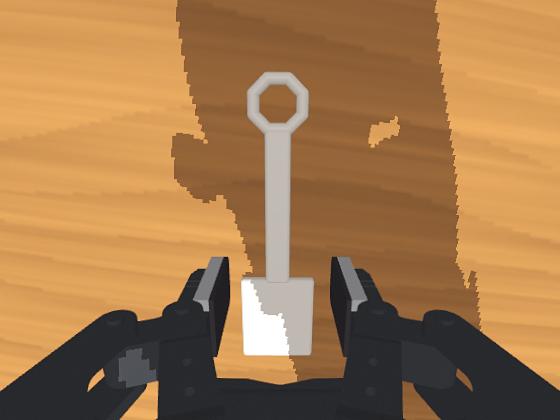

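Emit:
step_arm --pt "0 0 0 -0.02 0.98 0 0.5" --pt "0 0 0 -0.02 0.98 0 0.5" --pt "0 0 0 0 0 0 0.4" --pt "0 0 0 0 0 0 0.2" --pt "0 0 0 0 0 0 0" --pt "0 0 0 0 0 0 0" --pt "0 0 0 0 0 0 0" --pt "0 0 0 0 0 0 0"

```text
time_s: 43.6
eef_pos: [0.3623, 0.247, 0.004]
eef_rot: [0.533, -0.532, 0.466, -0.465]
wrist_force: [-2.0, -1.0, 8.8]
opening: 0.132
```

Emit:
step_arm --pt "0 0 0 0 -0.5 0 0" --pt "0 0 0 0 -1 0 0" --pt "0 0 0 0 -1 0 0" --pt "0 0 0 0 -1 0 0" --pt "0 0 0 0 -1 0 0" --pt "0 0 0 0 -1 0 0" --pt "0 0 0 0 -1 0 0" --pt "0 0 0 0 0 0 0" --pt "0 0 0 0 0 0 0"

```text
time_s: 44.5
eef_pos: [0.3617, 0.2465, 0.1984]
eef_rot: [0.533, -0.532, 0.466, -0.465]
wrist_force: [-0.1, -0.4, -1.4]
opening: 0.134
```

Run:
```python
from h import *
st(); c=K("wrist")
im,d=ctrl.camera("wrist"); cv2.imwrite(f"pics/w33.png",im); np.save("pics/w33.npy",d)
p,R,_=cur(); inhand(c,(280,106),p,R,off=0)
plan(*hang(4,30,-.04,.29,g=.069,off=0))
```

```text
t 44.5 p [0.3617 0.2465 0.1984] hd x -82.4 y [ 0.001  0.002 -1.   ] F [-0.1 -0.4 -1.4] op 0.134 q [ 0.32 -0.11  1.97  0.    1.27  1.76]
eye in tool [-0.0001  0.      0.0699]
n 7 row [0.71, -0.53, 0.14, 0.36, -0.18, 0.52] total mm 136.7 deg 37.7
```

View pics/w33.png

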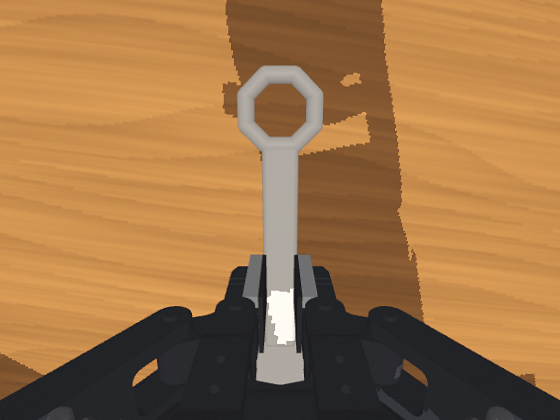

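Emit:
step_arm --pt "0.71 -0.53 0.14 0.36 -0.18 0.52 0" --pt "0.71 -0.53 0.14 0.36 -0.18 0.52 0" --pt "0.71 -0.53 0.14 0.36 -0.18 0.52 0" --pt "0.71 -0.53 0.14 0.36 -0.18 0.52 0" --pt "0.71 -0.53 0.14 0.36 -0.18 0.52 0" --pt "0.71 -0.53 0.14 0.36 -0.18 0.52 0" --pt "0.71 -0.53 0.14 0.36 -0.18 0.52 0" --pt "0 0 0 0 0 0 0" --pt "0 0 0 0 0 0 0"

```text
time_s: 45.45
eef_pos: [0.4753, 0.2009, 0.2546]
eef_rot: [0.751, -0.434, 0.25, -0.431]
wrist_force: [0.8, -0.3, -0.6]
opening: 0.131
```

Run:
```python
from h import *
st(); c=K("wrist")
im,d=ctrl.camera("wrist"); cv2.imwrite(f"pics/w34.png",im)
k=dict(g=.069,off=0)
a=plan(*hang(4,30,0.001,.262,**k)); b=plan(*hang(4,30,0.001,.235,**k),*a)
for i in range(5): print(w2px(c,[np.r_[hook(i),.237],np.r_[hook(i),.215]]).round(0).tolist())
```

```text
t 45.5 p [0.4753 0.2009 0.2546] hd x -59.8 y [ 0.43   0.252 -0.867] F [ 0.8 -0.3 -0.6] op 0.131 q [ 0.01 -0.33  2.13  0.32  0.91  0.91]
n 2 row [0.01, -0.02, 0.01, 0.01, 0.74, 0.37] total mm 49.6 deg 0.3
n 1 row [0.0, 0.0, 0.0, 0.0, 0.78, -0.45] total mm 27.0 deg 0.0
[[633.0, 94.0], [605.0, 111.0]]
[[555.0, 90.0], [531.0, 108.0]]
[[468.0, 88.0], [451.0, 107.0]]
[[375.0, 86.0], [366.0, 106.0]]
[[280.0, 86.0], [280.0, 106.0]]
```

View pics/w34.png

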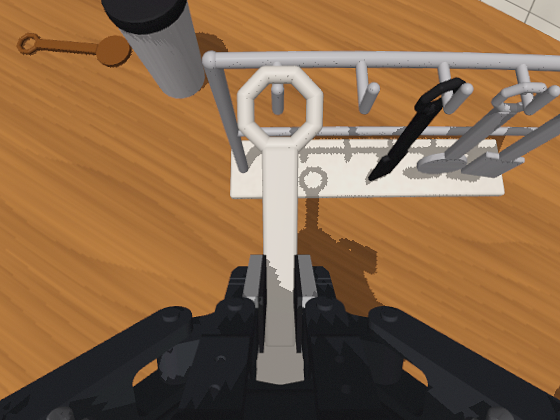

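Emit:
step_arm --pt "0 0 0 0 0.74 0.37 0" --pt "0 0 0 0 0.74 0.37 0" --pt "0 0 0 0 0 0 0" --pt "0 0 0 0 0.39 -0.22 0" --pt "0 0 0 0 0.39 -0.22 0" --pt "0 0 0 0 0 0 0"

```text
time_s: 46.1
eef_pos: [0.51, 0.223, 0.1993]
eef_rot: [0.751, -0.435, 0.25, -0.429]
wrist_force: [-0.5, -1.1, -0.3]
opening: 0.134
```

Run:
```python
from h import *
st(); c=K("wrist")
im,d=ctrl.camera("wrist"); cv2.imwrite(f"pics/w35.png",im)
k=dict(g=.069,off=0)
a=plan(*hang(4,30,0.001,.218,**k)); b=plan(*hang(4,60,0.005,.2115,**k),*a)
```

```text
t 46.1 p [0.51   0.223  0.1993] hd x -59.5 y [ 0.427  0.254 -0.868] F [-0.5 -1.1 -0.3] op 0.134 q [ 0.06 -0.15  2.1   0.34  0.75  0.91]
n 1 row [0.01, -0.03, 0.0, 0.04, 0.49, -0.29] total mm 17.2 deg 0.2
n 5 row [1.0, 0.0, -0.0, 0.0, 0.29, 0.0] total mm 43.2 deg 30.0
```

View pics/w35.png

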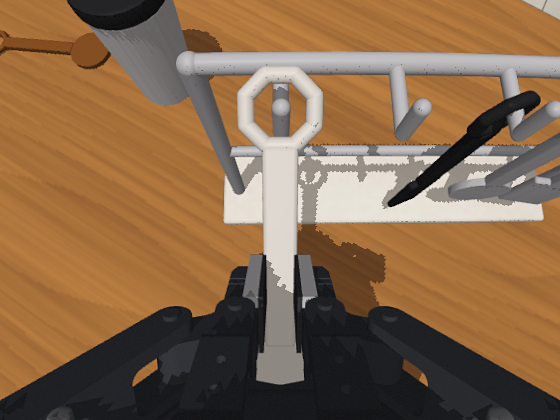

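Tip (281,107) is inside the eye.

Emit:
step_arm --pt "0 0 0 0.03 0.49 -0.29 0" --pt "0 0 0 0 0 0 0" --pt "0.9 0 0 0 0.26 0 0" --pt "0.9 0 0 0 0.26 0 0" --pt "0.9 0 0 0 0.26 0 0" --pt "0.9 0 0 0 0.26 0 0" --pt "0 0 0 0 0 0 0" --pt "0 0 0 0 0 0 0"

```text
time_s: 46.95
eef_pos: [0.5251, 0.2338, 0.1653]
eef_rot: [0.813, -0.311, 0.181, -0.457]
wrist_force: [-0.6, 0.2, -0.4]
opening: 0.134
```

Run:
```python
from h import *
st(); c=K("wrist")
im,d=ctrl.camera("wrist"); cv2.imwrite(f"pics/w36.png",im)
```

```text
t 47.0 p [0.5251 0.2338 0.1653] hd x -58.9 y [ 0.631  0.388 -0.672] F [-0.6  0.2 -0.4] op 0.134 q [-0.02 -0.11  2.3   1.15  0.46  0.07]
```

View pics/w36.png

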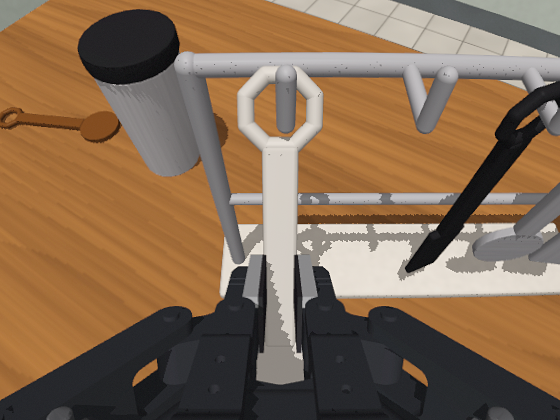

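Emit:
step_arm --pt "0 0 0 0 0.1 -0.09 0" --pt "0 0 0 0 0 0 0" --pt "0 0 0 0 0 0 0.3" --pt "0 0 0 0 0 0 0.35" --pt "0 0 0 0 0 0 0.35" --pt "0 0 0 0 -0.7 0 0.35" --pt "0 0 0 0 -1 0 0.35" --pt "0 0 0 0 -1 0 0.35" --pt "0 0 0 0 -1 0 0.35" --pt "0 0 0 0 0 0 0.4"

```text
time_s: 48.0
eef_pos: [0.4557, 0.1899, 0.2393]
eef_rot: [0.813, -0.31, 0.176, -0.46]
wrist_force: [1.6, -0.2, 1.1]
opening: 0.397
```

Run:
```python
from h import *
st()
im,d=ctrl.camera("wrist"); cv2.imwrite(f"pics/w37.png",im)
im,d=ctrl.camera("side"); cv2.imwrite(f"pics/sd37.png",im)
im,d=ctrl.camera("scene"); cv2.imwrite(f"pics/sc37.png",im)
```

```text
t 48.0 p [0.4557 0.1899 0.2393] hd x -59.0 y [ 0.638  0.386 -0.666] F [ 1.6 -0.2  1.1] op 0.397 q [-0.21 -0.56  2.43  0.82  0.77  0.37]
```

View pics/w37.png

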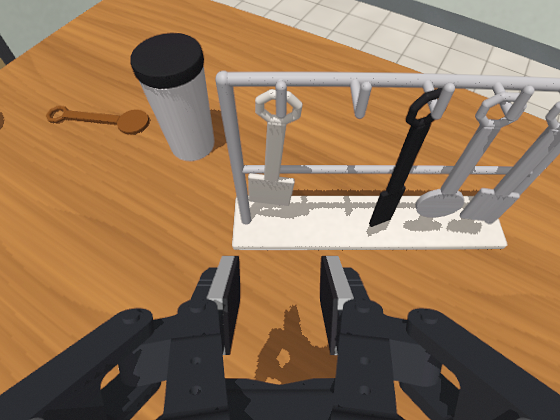

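View pics/sd37.png

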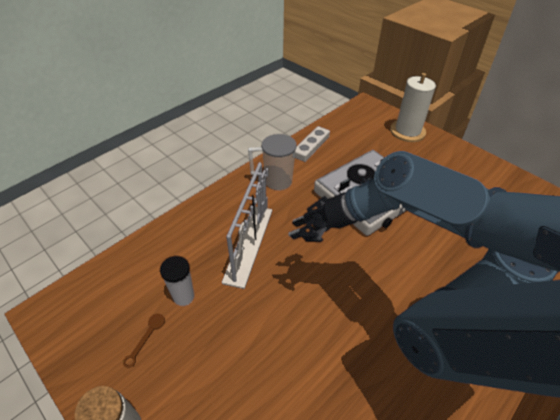

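View pics/sc37.png

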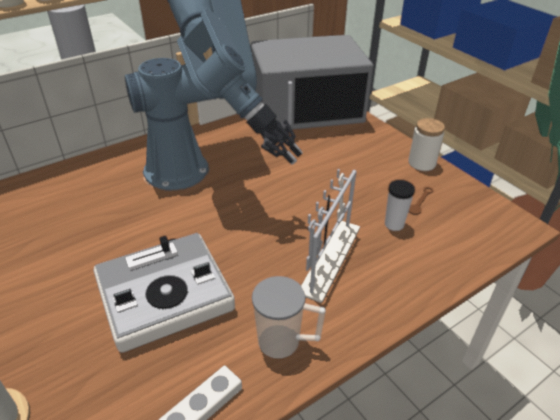

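All four hang. I'll wait for the swing to settle, then run a last check, including for a spreader I may have missed.

Emit:
step_arm --pt "0 0 0 0 -0.5 0 0.4" --pt "0 0 0 0 -0.5 0 0.4" --pt "0 0 0 0 0 0 0.4" --pt "0 0 0 0 0 0 0.4" --pt "0 0 0 0 0 0 0.4" --pt "0 0 0 0 0 0 0.4" --pt "0 0 0 0 0 0 0.4" --pt "0 0 0 0 0 0 0.4" --pt "0 0 0 0 0 0 0.4" --pt "0 0 0 0 0 0 0.4"

```text
time_s: 49.15
eef_pos: [0.4361, 0.1794, 0.2551]
eef_rot: [0.813, -0.311, 0.18, -0.458]
wrist_force: [0.5, 0.5, 0.1]
opening: 0.4
```

Run:
```python
from h import *
st()
im,d=ctrl.camera("wrist"); cv2.imwrite(f"pics/w38.png",im)
im,d=ctrl.camera("scene"); im2,d2=ctrl.camera("side")
for n in ("scene","side"):
    c=K(n)
    for th in ["spreader","jug","tumbler","skimmer_eye","turner_eye"]:
        print(n,th,[(round(x["p"],2),cam2w(c,x["point"]).round(3).tolist()) for x in ctrl.boxes_of(th,n)[:4] if x["p"]>.15])
a=cv2.resize(im[225:345,85:245],(480,360),interpolation=cv2.INTER_CUBIC); b=cv2.resize(im[150:310,290:380],(203,360),interpolation=cv2.INTER_CUBIC)
cv2.imwrite("pics/fin.png",np.hstack([a,b]))
```

```text
t 49.1 p [0.4361 0.1794 0.2551] hd x -58.9 y [ 0.632  0.388 -0.671] F [0.5 0.5 0.1] op 0.4 q [-0.28 -0.69  2.45  0.77  0.9   0.41]
scene spreader []
scene jug [(0.97, [0.816, -0.107, 0.154]), (0.46, [0.676, 0.075, 0.144])]
scene tumbler [(0.95, [0.655, 0.422, 0.112]), (0.46, [0.557, -0.174, 0.098])]
scene skimmer_eye [(0.64, [0.607, 0.563, 0.011]), (0.43, [0.649, 0.123, 0.141])]
scene turner_eye [(0.74, [0.677, 0.072, 0.143])]
side spreader []
side jug [(0.67, [0.773, -0.07, 0.141]), (0.31, [0.57, 0.268, 0.128])]
side tumbler [(0.73, [0.614, 0.448, 0.143]), (0.57, [0.552, -0.169, 0.099])]
side skimmer_eye [(0.72, [0.647, 0.127, 0.139]), (0.55, [0.603, 0.578, 0.006])]
side turner_eye [(0.68, [0.671, 0.083, 0.129])]
```

View pics/fin.png

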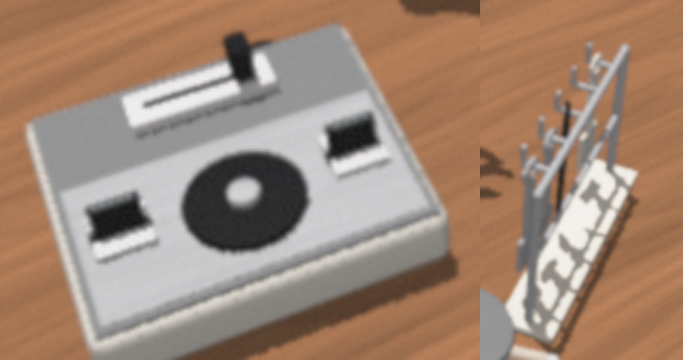

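View pics/w38.png

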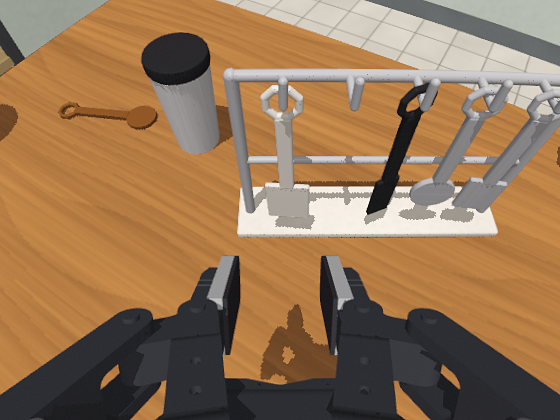

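The final views show both wings over their slots, the lock at its end, and four utensils hanging on separate hooks. No spreader was found.

```bash
python3 -c "
from bench import ctrl
print(ctrl.hand_in())"
```

```text
the job is handed in; nothing more can be done
None
```

The mixer station is back in order and I handed the job in at about 49 s of the 208 s allowed; hand-in gives no verdict.

- **Studs:** I turned both clockwise over their slots and pressed them until they bottomed. Depth readings put the wing tops about 30 mm above their plates, against 36 mm when raised, so both are caught.
- **Lock:** Only after both studs were caught, I slid the grip to a solid stop. By camera it moved about 81 mm. The arm itself read 77 mm during the slide, but the last picture shows the grip at the end of its slot.
- **Utensils:** The turner hangs on hook 0, the skimmer on hook 1, the stirrer on hook 2 and the scraper on hook 4. All were still hanging about 2 s after the last release, with the gripper clear.
- **Spreader:** Neither the pictures nor the networks found one, so I took it as absent.
- **Left alone:** I did not touch the jug, the tumbler or the brown look-alike. The networks' positions for the jug and tumbler differ by about 5 cm between the two cameras because each sees a different side, so I judged these two by the pictures.

My first hook positions, from the scene camera, were off by about 4 mm. I corrected them with the wrist camera before hanging anything.

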